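# Try the taper fit of a basking perch and key it loose

### The arm

A 6-joint arm with a two-finger parallel gripper is mounted at the origin on the work surface. World frame = base frame: x ahead of the robot, y to its left, z up, the work surface at z = 0. Lengths are in mm, angles in rad, forces in N, time in s.
With the tool pointing down it reaches from about 350 to 875 mm from the base axis. Payload 4.2 kg.
Tool frame: the origin (TCP) lies at the very end of the fingers, on their centre line; the grasp point (between the pads) lies 19 mm behind it; y points along the fingers, z is the direction in which the jaws open and shut, and the axes are right-handed (so a half turn about y gives the same grasp; the last joint's range is limited). The gripper opens to 85 mm and grips with 20 to 120 N. Pads are 22 mm wide; open, the fingers measure 114 mm over their backs; the gripper's body (76 mm by 85 mm) begins 54 mm behind the grasp point. The pads swing forward as they close: fully open they stand 13 mm farther back than shut.
Start: joints at [1.537, 0.385, 0.008, 0, -1.194, -0.259], TCP at [180.364, 598.388, 231.312] pointing down, gripper open.
Joint ranges: [-3.14, 3.14], [-1.21, 2.06], [-1.07, 1.41], [-3.16, 2.05], [-2.99, -0.16], [-3.1, 3.1]. Speed limits (rad/s): [2.79, 2.79, 3.14, 3.14, 3.14, 3.14].

### API

Orientations are given as a unit quaternion [x, y, z, w].
In Python, from bench import arm gives the robot as it stands.
- The arm moves only by the shell command python3 -m creep 'ROWS'. ROWS is JSON, a list of rows, each an object with "delta_pos": the shift along the tool's x, y, z in mm, a list of three; "rot": the turn, a rotation vector about the tool's x, y, z in rad, a list of three; "jaw": the finger opening in mm, from 0 to 85.4. A call has exactly 10 rows; each row shifts and turns the commanded pose from where the row before left it, along the tool's axes as they then stand; what a row does not reach is not made up. A row lasts 1/12 s, in which the tool goes at most 41.7 mm and 7.16 degrees, less where a joint would pass 70% of its speed; a pose out of reach is approached as far as the arm can. A call is refused whole if a number of a shift passes 41.7 or a number of a turn 0.125, either way. A call with a gripper value outside its range is refused whole. The fingers move at their own pace and stop on an object; the grip force is fixed at half the most. Time passes only in rows, so rows that do not move let the fingers close, or fill a call up. It gives the time, the measured TCP pose, the force and the opening at its end, in the units of the state.
- arm.read_state(): the state, without advancing time (a new reading comes with each control period).
- arm.get_image(name): name is "scene" or "side" or "wrist"; returns the picture (420x560x3 uint8, red, green, blue); there is no depth.
- arm.calibration(name): a dict with "intrinsics" (3x3 intrinsics, pixels), "R" (3x3) and "t" (3): a world point X has camera coordinates R X + t. Camera axes: x right, y down, z forward; pixel columns grow to the right and rows downward; lengths in mm; the calibration is good to about 2 mm. A picture is of the moment at which its call begins: read the wrist's pose just before it. calibration takes no time and is no camera call; for the wrist camera it gives the pose at the moment of the call.
- arm.job_done(): hands the job in, once; it reports no verdict.
Trained networks look in the newest picture that a camera, given by its name, has taken for a name from the list of things; names that differ only in an ending like _2 or _b are one class to them, and where a whole thing is asked for, a point or a joint stands for the part that bears it (a point fixed in the world has none). Each returns a list of dicts, best first, with "p" (0 to 1); they miss things now and then, are a little off and sometimes report something else, mostly with a low value. They report only what shows in the picture. A call takes as long as a camera call.
- arm.find_in(camera, target): "location" ([column, row] in pixels, amid what is visible of it).
- arm.masks_of(camera, target): "pixels" (420x560 bool, what is visible of it) and "location" ([column, row] in pixels, amid what is visible of it).
The state is a dict: "clock": time; "joints": joint angles; "joint_vel": joint speeds; "joint_efforts": joint torques, N m; "position": TCP position; "ee_rot": TCP orientation; "contact_force": force on the tool from outside, world axes, zero at the start; "wrist_torque": the same for the moment, N m; "gripper_width": finger opening in mm.
Only numpy, scipy, OpenCV 4.12 (cv2) and the standard library are available. Lean on these libraries where they do the work, as an engineer would, in place of code of your own. Each camera call takes 0.05 s, during which the arm holds its last target. There are 200 camera calls.

### The job

Try the new basking perch in the taper holder before it goes into the enclosure: stand its shank in the bore with the wooden bar lined up with the two white marks, then push lightly and twist it anticlockwise (seen from above) until the tang drops through, and press it firmly home without forcing it. Let go, then take the key with the orange grip and drive it through the slot under the shank until the perch is clearly lifted loose, and leave both standing there, key in the slot. Do not disturb the other things on the shelf.

Things in the scene. Friction and masses are not known exactly. Their poses are not given: they have to be found in the camera images.
- holder: Fixed taper holder, 94 mm tall, 90 x 70 mm grey foot, two blue cheeks, bright eight-sided steel socket on top. Origin: centre of its underside, on the bore's axis; z up, x along the line of the two white marks on the rim, y along the cross slot. A firm press of 10 to 15 N straight down seats the perch; over 25 N, or shoving it sideways in the bore, is forcing it.
- bore (a point): Centre of the bore's mouth, 94 mm above the holder's underside; axes as the holder's. The bore is 29 mm wide here and tapers to 22 mm at 51 mm. When the tang rests on the hidden disc the perch is still loose by about 1.4 mm all round; once home, the jammed shank stays put when let go.
- disc (a point): Centre of the top of a fixed disc hidden in the bore, 47 mm up, 5 mm thick, with a 10 x 23 mm opening for the tang; axes as the holder's, not the opening's. With the bar on the marks the tang lands on the disc. The opening is found only by feel, turning the perch 0.35 to 1.2 rad anticlockwise from above (differs each time); it catches within about 0.1 rad and the perch can sink 16 mm.
- slot (a point): Middle of the cross slot's floor, 20 mm above the holder's underside, on the bore's axis; axes as the holder's. The slot runs right through along y, 16 mm wide and 22 mm high under the disc, between cheeks from y = -26 to +26 mm; its floor goes on outside as a 16 mm wide sill to y = -75 and +75 mm. Fully home, the tang ends 11 mm above this floor.
- perch_bar (a point): Centre of the perch's wooden bar, 90 x 24 x 30 mm (x, y, z), grasped across its 24 mm width; x along the bar, z up. Either way round fits. At the start the perch hangs upright by its collar in the stand. This point is 162 mm above the holder's underside when the tang rests on the disc, 146 mm when fully home.
- perch_tang (a point): Middle of the tang's lower end, on the perch's axis, 115 mm below the bar's centre. Perch 130 mm tall, 0.2 to 0.4 kg. Below the bar a neck 21 mm wide and 19 mm long, a collar 42 mm wide and 6 mm thick, a steel shank 30 tapering to 22 mm wide that ends 20 mm above this point, then the flat tang, 8 x 20 mm (x, y).
- stand: Fixed light-wood block, 94 x 94 mm, 80 mm tall, with a 34 mm square hole through it in which the perch waits. Origin: centre of its underside.
- key_grip (a point): Centre of the key's orange grip block, 36 x 24 x 42 mm (x, y, z), 21 mm above the key's flat underside; grasped across its 24 mm thickness; axes are the key's: x towards the nose, z up. At the start the key lies on the shelf on its underside.
- key_nose (a point): The key's nose at its underside, 172 mm ahead of the grip's centre. Key 190 mm long, 0.2 kg; polished blade 10 mm thick. From the nose back its top slopes evenly from 6 to 20 mm over 80 mm, then stays level. It meets the tang 15 to 30 mm past the axis, takes up to about 15 N until the jam breaks, then little, and stays where left. Nose 75 mm past the axis: lift 7 to 9 mm, gripper clear of the perch.
- scoop: Red plastic scoop, 180 mm long, 34 mm tall; leave alone. Origin: near its middle, at its underside.
- dish: Terracotta dish, 90 mm wide, 30 mm tall; leave alone. Origin: centre of its underside.
- jar: Jar, 56 mm wide, 70 mm tall; leave alone. Origin: centre of its underside.

How it is judged:
By the outcome, as a careful person would: the job done as asked, in the order asked, and still so for the second after the job is handed in, with the robot touching nothing.
It also fails if it takes over 72 s, if anything falls off the work surface, if the arm or the gripper's body presses on something with over 40 N, if the wrist force passes 120 N, or if a joint passes its speed limit or range.

## Working session

There is one attempt and no reset: what is moved stays moved. The work goes in short steps, Python scripts to look and compute and a shell command to move; the robot and the scene stay as the last step left them, time stands still between calls to the robot, and variables do not carry over. Pictures are saved under pics/ and viewed, about 8 in all and at most 12, crops included, and the job is handed in when it is done.

```bash
ls; mkdir -p pics; python3 - <<'E'
from bench import arm
import cv2, numpy as np
s=arm.read_state(); print(s)
for c in ("scene","side"):
    im=arm.get_image(c); cv2.imwrite(f"pics/{c}0.png",im[:,:,::-1])
    k=arm.calibration(c); print(c,np.array(k["intrinsics"]).tolist(),np.round(k["R"],4).tolist(),np.round(k["t"],1).tolist())
    for t in ("holder","bore","perch_bar","stand","key_grip","key_nose","scoop","dish","jar","slot"):
        r=arm.find_in(c,t); print(t,[(round(d["p"],2),np.round(d["location"],1).tolist()) for d in r[:2]])
print(arm.read_state()["clock"])
E
```

```text
pics
{'clock': 0.0, 'joints': array([ 1.53659111e+00,  3.85543813e-01,  6.64946300e-03, -4.85557270e-04,
       -1.19397396e+00, -2.58603972e-01]), 'joint_vel': array([-1.28049810e-03,  6.92621543e-05, -8.51113973e-04,  5.37487810e-04,
       -8.95600822e-04,  2.12494387e-04]), 'joint_efforts': array([-5.04876625e-04, -3.92288053e+01,  1.88398844e+01,  4.18613479e+00,
       -4.64748373e-03,  7.47588871e-06]), 'position': array([180.21702154, 597.86256183, 230.24050229]), 'ee_rot': array([-0.10314031, -0.69878669,  0.70027832,  0.10329339]), 'contact_force': array([-0.12624245,  0.41039277, -0.18506887]), 'wrist_torque': array([ 0.02419579, -0.00799207, -0.03422995]), 'gripper_width': 85.5853687827237}
scene [[426.89380302721406, 0.0, 279.9604044690632], [0.0, 426.89380302721406, 205.14096044542916], [0.0, 0.0, 1.0]] [[-0.4395, 0.8982, 0.0062], [0.743, 0.3673, -0.5595], [-0.5049, -0.2413, -0.8288]] [225.4, -347.7, 1515.9]
holder [(0.81, [270.1, 231.7])]
bore [(0.72, [277.7, 235.4])]
perch_bar [(0.73, [167.0, 157.5])]
stand [(0.95, [179.3, 174.0])]
key_grip [(0.67, [381.6, 246.3])]
key_nose [(0.72, [382.3, 247.0])]
scoop []
dish [(0.85, [264.0, 284.2])]
jar [(0.82, [228.4, 262.9]), (0.31, [264.0, 286.6])]
slot [(0.78, [272.9, 229.6])]
side [[474.1244151188077, 0.0, 270.8991606372671], [0.0, 474.1244151188077, 217.6162502535843], [0.0, 0.0, 1.0]] [[0.7005, -0.7137, 0.0003], [-0.4386, -0.4308, -0.7887], [0.563, 0.5523, -0.6148]] [-381.0, 314.3, 1129.3]
holder [(0.92, [275.5, 231.6]), (0.28, [366.7, 273.3])]
bore [(0.97, [273.0, 232.6]), (0.61, [366.1, 275.6])]
perch_bar [(0.59, [367.9, 272.2])]
stand [(0.98, [364.8, 296.0])]
key_grip [(0.71, [190.5, 206.0])]
key_nose [(0.82, [194.0, 205.1])]
scoop [(0.93, [153.5, 220.6])]
dish [(0.84, [293.1, 197.9])]
jar [(0.84, [324.0, 213.4])]
slot [(0.76, [273.1, 231.5])]
1.1
```

View pics/scene0.png

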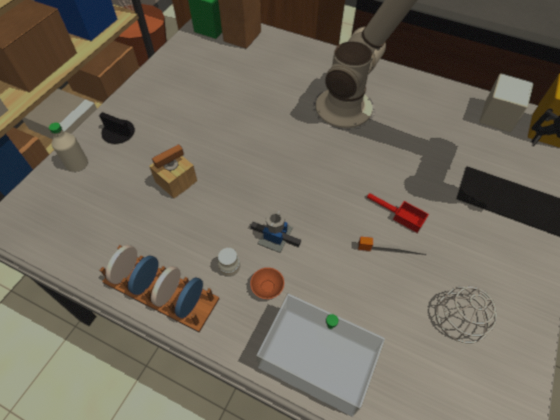

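View pics/side0.png

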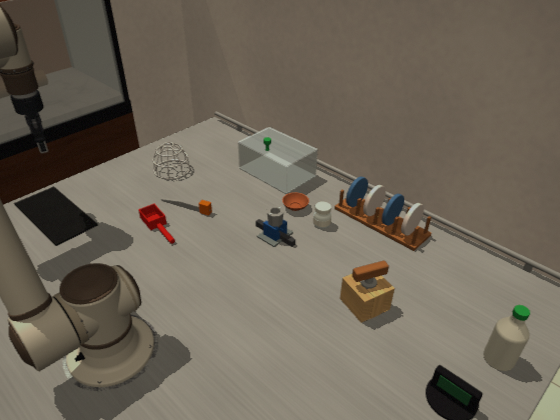

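Scene view: the perch is in its stand at about (170,165), the holder at (274,232), the key's grip at (366,243) with its nose at (425,253), the scoop at (400,210), the dish at (266,284) and the jar at (228,260). The side view agrees: stand (367,290), holder (275,230), key grip (205,207), nose (163,199).

```bash
cat > h.py <<'E'
from bench import arm
import cv2, numpy as np
from scipy.spatial.transform import Rotation as Ro
def ray(cal,uv):
    K,R,t=(np.array(cal[k]) for k in("intrinsics","R","t"))
    d=R.T@np.linalg.solve(K,[uv[0],uv[1],1.]); return -R.T@t, d/np.linalg.norm(d)
def at_z(cal,uv,z):
    o,d=ray(cal,uv); return o+d*(z-o[2])/d[2]
def proj(cal,X):
    K,R,t=(np.array(cal[k]) for k in("intrinsics","R","t"))
    p=(K@(R@np.atleast_2d(X).T+t.reshape(3,1))).T; return p[:,:2]/p[:,2:]
def tri(rays):
    A=sum(np.eye(3)-np.outer(d,d) for o,d in rays); b=sum((np.eye(3)-np.outer(d,d))@o for o,d in rays)
    return np.linalg.solve(A,b)
def go(dp_world,yaw=0):
    """print tool-frame total for world shift; yaw about world z"""
    s=arm.read_state(); R=Ro.from_quat(s["ee_rot"])
    return R.inv().apply(dp_world).round(1), R.inv().apply([0,0,yaw]).round(3)
E
python3 - <<'E'
from h import *
S,D=arm.calibration("scene"),arm.calibration("side")
pts={"bore":((277.7,220),(276,213)),"bar":((168,156),(370,270)),"stand":((179,174),(364.8,296)),"grip":((366,243),(205,207)),"nose":((425,253),(163,199)),"dish":((266,284),(296,202)),"jar":((228.4,263),(323,214)),"scoopblade":((411,216),(152,216)),"scoopend":((368,196),(172,240))}
for k,(a,b) in pts.items(): print(k,tri([ray(S,a),ray(D,b)]).round(1), at_z(S,a,20).round(0))
for n,c in(("scene",S),("side",D)): print(proj(c,[[0,0,0],[180,598,231]]).round(0).tolist())
s=arm.read_state(); print(Ro.from_quat(s["ee_rot"]).as_matrix().round(3))
W=arm.calibration("wrist"); R=np.array(W["R"]); print("wristcam pos",(-R.T@np.array(W["t"])).round(1),R.round(3).tolist(),np.array(W["intrinsics"]).round(1).tolist())
E
```

```text
bore [578.   19.2  85.1] [538.   5.  20.]
bar [ 540.9 -344.8  122.4] [ 477. -414.   20.]
stand [ 533.1 -340.5   32. ] [ 523. -342.   20.]
grip [499.9 257.7  23.7] [497. 258.  20.]
nose [444.9 415.7   4.1] [455. 414.  20.]
dish [729.2  65.5  22.4] [729.  65.  20.]
jar [726.  -49.1  36. ] [719. -54.  20.]
scoopblade [354.8 344.9  19.5] [355. 345.  20.]
scoopend [334.9 209.9  11.5] [343. 210.  20.]
[[343.0, 107.0], [548.0, 157.0]]
[[111.0, 350.0], [43.0, 149.0]]
[[-0.957  0.    -0.289]
 [ 0.289  0.    -0.957]
 [-0.    -1.    -0.   ]]
wristcam pos [244.3 577.2 373.1] [[-0.289, -0.957, 0.001], [-0.923, 0.278, 0.267], [-0.256, 0.077, -0.964]] [[372.0, 0.0, 279.7], [0.0, 372.0, 205.7], [0.0, 0.0, 1.0]]
```

```bash
R='{"delta_pos":[-26.5,-4.5,22.1],"rot":[0,0,0],"jaw":85}'
python3 -m creep '[{"delta_pos":[-26.5,-4.5,22.1],"rot":[0,0,0],"jaw":85},{"delta_pos":[-26.5,-4.5,22.1],"rot":[0,0,0],"jaw":85},{"delta_pos":[-26.5,-4.5,22.1],"rot":[0,0,0],"jaw":85},{"delta_pos":[-26.5,-4.5,22.1],"rot":[0,0,0],"jaw":85},{"delta_pos":[-26.5,-4.5,22.1],"rot":[0,0,0],"jaw":85},{"delta_pos":[-26.5,-4.5,22.1],"rot":[0,0,0],"jaw":85},{"delta_pos":[-26.5,-4.5,22.1],"rot":[0,0,0],"jaw":85},{"delta_pos":[-26.5,-4.5,22.1],"rot":[0,0,0],"jaw":85},{"delta_pos":[-26.5,-4.5,22.1],"rot":[0,0,0],"jaw":85},{"delta_pos":[-26.5,-4.5,22.1],"rot":[0,0,0],"jaw":85}]'
python3 -m creep '[{"delta_pos":[-26.5,-4.5,22.1],"rot":[0,0,0],"jaw":85},{"delta_pos":[-26.5,-4.5,22.1],"rot":[0,0,0],"jaw":85},{"delta_pos":[-26.5,-4.5,22.1],"rot":[0,0,0],"jaw":85},{"delta_pos":[-26.5,-4.5,22.1],"rot":[0,0,0],"jaw":85},{"delta_pos":[-26.5,-4.5,22.1],"rot":[0,0,0],"jaw":85},{"delta_pos":[-26.5,-4.5,22.1],"rot":[0,0,0],"jaw":85},{"delta_pos":[-26.5,-4.5,22.1],"rot":[0,0,0],"jaw":85},{"delta_pos":[-26.5,-4.5,22.1],"rot":[0,0,0],"jaw":85},{"delta_pos":[-26.5,-4.5,22.1],"rot":[0,0,0],"jaw":85},{"delta_pos":[0,0,0],"rot":[0,0,0],"jaw":85}]'
python3 - <<'E'
from h import *
import pickle
s=arm.read_state(); W=arm.calibration("wrist"); im=arm.get_image("wrist")
cv2.imwrite("pics/w1.png",im[:,:,::-1]); pickle.dump((s,W),open("w1.pkl","wb"))
print(s["clock"],s["position"].round(1),s["joints"].round(3))
print(proj(W,[[578,19,94],[578,19,0]]).round(0).tolist())
E
```

```text
clock: 1.93
position: [370.8, 308.7, 276.9]
ee_rot: [0.103, 0.7, -0.699, -0.103]
contact_force: [0.6, 0.3, 0.9]
gripper_width: 85.3
clock: 2.77
position: [543.8, 47.0, 317.3]
ee_rot: [-0.106, -0.699, 0.7, 0.104]
contact_force: [0.3, 0.9, -0.3]
gripper_width: 85.0
2.7667 [543.8  47.  317.3] [ 0.384  0.199 -0.04   0.002 -1.331  0.888]
[[295.0, 131.0], [292.0, 126.0]]
```

View pics/w1.png

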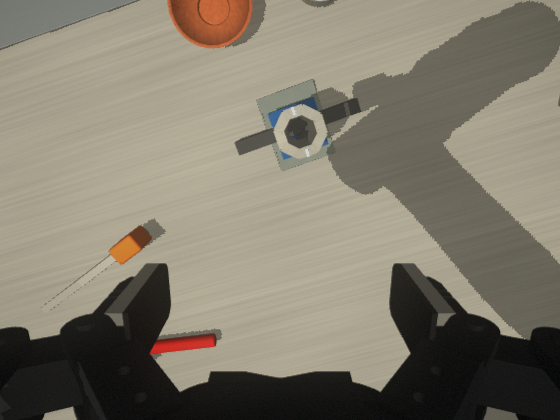

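The wrist view shows the holder's rim at about (300,132), white marks near (293,110) and (306,153), sill ends at (238,146) and (359,105), and the key at grip (128,245), nose (46,307). I'll measure these next.

```bash
python3 - <<'E'
from h import *
import pickle
s,W=pickle.load(open("w1.pkl","rb")); im=cv2.imread("pics/w1.png"); f=im.astype(int)
roi=np.zeros(im.shape[:2],bool); roi[70:180,225:370]=1
hsv=cv2.cvtColor(im,cv2.COLOR_BGR2HSV)
# rim: bright unsaturated connected to around marks
m=(roi&(hsv[...,2]>195)&(hsv[...,1]<28)).astype(np.uint8)
n,l,st,ce=cv2.connectedComponentsWithStats(m)
for i in range(1,n):
    if st[i,4]>30: print("bright",st[i],ce[i].round(1))
i=1+np.argmax(st[1:,4]); p=np.argwhere(l==i)[:,::-1].astype(np.float32)
h=cv2.convexHull(p); print("minrect",cv2.minAreaRect(h), cv2.minEnclosingCircle(h)); 
e=cv2.fitEllipse(h); print(e); print("rim centre",at_z(W,e[0],94).round(1))
m2=(m&((hsv[...,2]>235))).astype(np.uint8); n,l,st,ce=cv2.connectedComponentsWithStats(m2)
for i in range(1,n):
    if st[i,4]>4: print("mark",st[i],ce[i].round(1),at_z(W,ce[i],94).round(1))
d=(roi&(hsv[...,2]<75)).astype(np.uint8); n,l,st,ce=cv2.connectedComponentsWithStats(d)
for i in range(1,n):
    if st[i,4]>30:
        p=np.argwhere(l==i)[:,::-1]; print("dark",st[i],ce[i].round(1),cv2.minAreaRect(p.astype(np.float32)))
for uv in ((236,146),(359.5,105)): print("sill",at_z(W,uv,20).round(1))
o=((hsv[...,0]<18)&(hsv[...,1]>180)); o[:200]=0;o[280:]=0
p=np.argwhere(o)[:,::-1]; r=cv2.minAreaRect(p.astype(np.float32)); print("grip",p.mean(0),r)
print(at_z(W,(125,243),42).round(1),at_z(W,(46,307),3).round(1))
cv2.imwrite("pics/w1c.png",np.hstack([cv2.resize(im[75:175,230:365],None,fx=4,fy=4,interpolation=cv2.INTER_NEAREST)]))
E
```

```text
minrect ((293.24139404296875, 110.60345458984375), (7.613508701324463, 2.971125364303589), 68.19859313964844) ((293.5, 110.5), 3.8079864978790283)
((293.1050720214844, 110.68016052246094), (3.57840895652771, 8.165985107421875), 162.1124725341797)
rim centre [597.   15.1  94. ]
dark [320  98  41  26 495] [340.  110.5] ((340.3165588378906, 110.54601287841797), (14.489666938781738, 38.538753509521484), 70.20112609863281)
dark [286 117  23  31 407] [298.2 130.2] ((298.103759765625, 132.11322021484375), (29.12043571472168, 22.115049362182617), 74.05460357666016)
sill [576.1  88.4  20. ]
sill [578.7 -61.1  20. ]
grip [124.82778865 249.19373777] ((124.74392700195312, 249.30491638183594), (19.209373474121094, 27.330408096313477), 51.34019470214844)
[507.7 249.4  42. ] [443.7 411.5   3. ]
```

View pics/w1c.png

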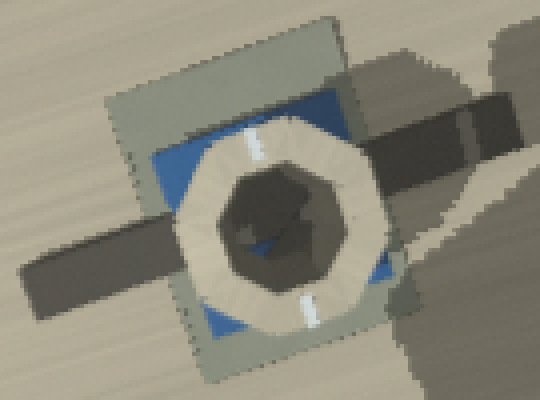

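The crop shows the marks at (293.5,111.0) and (307.5,152.8), rim centre (300.2,131.4), sill ends (237.2,148.5) and (359.0,105.0).

```bash
python3 - <<'E'
from h import *
import pickle
s,W=pickle.load(open("w1.pkl","rb"))
a,b=at_z(W,(307.5,152.8),94),at_z(W,(293.5,111),94); print(a.round(1),b.round(1),((a+b)/2).round(1),np.arctan2(*(b-a)[1::-1]),np.linalg.norm(b-a))
print("rim",at_z(W,(300.2,131.4),94).round(1))
for f in (1,):
    a,b=at_z(W,(359,105),20),at_z(W,(237.2,148.5),20); print("sill",a.round(1),b.round(1),((a+b)/2).round(1),np.arctan2(*(b-a)[1::-1])-np.pi/2,np.linalg.norm(b-a))
for uv in((256.5,99.5),(314,79),(283,170.5)): print("foot",at_z(W,uv,8).round(1))
S,D=arm.calibration("scene"),arm.calibration("side")
print("bore pix scene/side",proj(S,[583,15,94]),proj(D,[583,15,94]))
E
```

```text
[554.5  13.   94. ] [596.6  14.9  94. ] [575.6  14.   94. ] 0.04306686278512549 42.13796219801648
rim [576.4  14.1  94. ]
sill [578.8 -60.6  20. ] [572.9  88.   20. ] [575.9  13.7  20. ] 0.03961311535967238 148.73200051244842
foot [619.2  49.8   8. ]
foot [621.4 -20.4   8. ]
foot [530.1  44.7   8. ]
bore pix scene/side [[273.68125011 219.50223207]] [[276.53917744 210.20186621]]
```

```bash
python3 - <<'E'
from h import *
S,D=arm.calibration("scene"),arm.calibration("side")
for c,n,img in((S,"scene","pics/scene0.png"),(D,"side","pics/side0.png")):
    m=arm.masks_of(n,"perch_bar"); print(n,[round(x["p"],2) for x in m])
    p=np.argwhere(m[0]["pixels"])[:,::-1].astype(np.float32); r=cv2.minAreaRect(p); print(r,p.mean(0))
for c,a,b in((S,(153,156),(182,148)),(D,(354,273),(388,264))):
    a,b=at_z(c,a,135),at_z(c,b,135); print(a.round(0),b.round(0),np.linalg.norm(b-a),np.arctan2(*(b-a)[1::-1]))
E
```

```text
scene [0.56]
((169.2688751220703, 159.68397521972656), (20.88264274597168, 31.858173370361328), 60.945396423339844) [168.09703 158.15445]
side [0.68]
((371.0041809082031, 275.2655944824219), (23.70496368408203, 37.61874771118164), 75.0685806274414) [369.3742  273.26102]
[ 567. -374.  135.] [ 506. -317.  135.] 83.77973979176035 2.3977848043687557
[ 494. -330.  135.] [ 578. -371.  135.] 93.43309905606323 -0.45239009943562186
```

```bash

python3 -m creep '[{"delta_pos":[-7,0,26],"rot":[0,0,0],"jaw":85},{"delta_pos":[-7,0,26],"rot":[0,0,0],"jaw":85},{"delta_pos":[-7,0,26],"rot":[0,0,0],"jaw":85},{"delta_pos":[-7,0,26],"rot":[0,0,0],"jaw":85},{"delta_pos":[-7,0,26],"rot":[0,0,0],"jaw":85},{"delta_pos":[-7,0,26],"rot":[0,0,0],"jaw":85},{"delta_pos":[-7,0,26],"rot":[0,0,0],"jaw":85},{"delta_pos":[-7,0,26],"rot":[0,0,0],"jaw":85},{"delta_pos":[-7,0,26],"rot":[0,0,0],"jaw":85},{"delta_pos":[-7,0,26],"rot":[0,0,0],"jaw":85}]' | tail -4
python3 -m creep '[{"delta_pos":[-7,0,28],"rot":[0,0,0],"jaw":85},{"delta_pos":[-7,0,28],"rot":[0,0,0],"jaw":85},{"delta_pos":[-7,0,28],"rot":[0,0,0],"jaw":85},{"delta_pos":[-7,0,28],"rot":[0,0,0],"jaw":85},{"delta_pos":[0,0,0],"rot":[0,0.1,0],"jaw":85},{"delta_pos":[0,0,0],"rot":[0,0.1,0],"jaw":85},{"delta_pos":[0,0,0],"rot":[0,0.1,0],"jaw":85},{"delta_pos":[0,0,0],"rot":[0,0,0],"jaw":85},{"delta_pos":[0,0,0],"rot":[0,0,0],"jaw":85},{"delta_pos":[0,0,0],"rot":[0,0,0],"jaw":85}]'
python3 - <<'E'
from h import *
import pickle
s=arm.read_state(); W=arm.calibration("wrist"); im=arm.get_image("wrist")
cv2.imwrite("pics/w2.png",im[:,:,::-1]); pickle.dump((s,W),open("w2.pkl","wb"))
print(s["joints"].round(3))
for m in arm.masks_of("wrist","perch_bar"):
    p=np.argwhere(m["pixels"])[:,::-1].astype(np.float32); r=cv2.minAreaRect(p); b=cv2.boxPoints(r); print(m["p"],r); print(np.array([at_z(W,q,135) for q in b]).round(1).tolist(),at_z(W,r[0],135).round(1))
E
```

```text
position: [533.0, -217.8, 317.0]
ee_rot: [0.102, 0.7, -0.7, -0.102]
contact_force: [1.4, -0.6, 0.9]
gripper_width: 85.4
clock: 4.58
position: [528.0, -332.4, 316.9]
ee_rot: [0.205, 0.677, -0.677, -0.205]
contact_force: [0.2, 0.5, 0.3]
gripper_width: 85.0
[-0.303  0.34   0.153 -0.    -1.384  1.285]
0.91 ((285.0, 159.0), (102.0, 40.0), 90.0)
[[586.5, -359.0, 135.0], [567.8, -387.0, 135.0], [492.5, -338.7, 135.0], [512.7, -308.6, 135.0]] [ 541.2 -349.2  135. ]
```

View pics/w2.png

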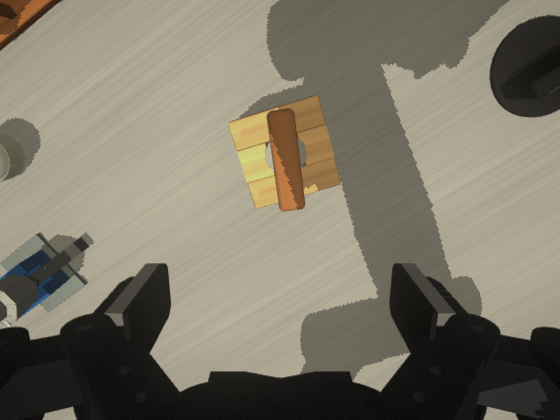

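The wrist view shows the bar from (281,110) to (292,209), with stand-top corners near (229,122), (319,96), (341,184) and (257,208).

```bash
python3 - <<'E'
from h import *
import pickle
s,W=pickle.load(open("w2.pkl","rb")); im=cv2.imread("pics/w2.png"); hsv=cv2.cvtColor(im,cv2.COLOR_BGR2HSV)
c=np.array([at_z(W,u,80) for u in((229,122),(319,96),(341,184),(257,208))]); print(c.round(0).tolist(),"stand c",c.mean(0).round(1),[np.linalg.norm(c[i]-c[i-1]).round(1) for i in range(4)])
m=arm.masks_of("wrist","perch_bar")[0]["pixels"]
rows=np.argwhere(m.any(1)).ravel(); print(rows[0],rows[-1])
L=[];Rr=[]
for v in range(rows[0],rows[-1]+1,8):
    u=np.argwhere(m[v]).ravel(); print(v,u[0],u[-1],end="; ")
    if rows[0]+8<v<rows[-1]-8: L.append((u.mean(),v))
L=np.array(L); k=np.polyfit(L[:,1],L[:,0],1); print(k)
for z in(135,120):
    a,b=at_z(W,(np.polyval(k,rows[0]),rows[0]),z),at_z(W,(np.polyval(k,rows[-1]),rows[-1]),z); print(z,a.round(1),b.round(1),((a+b)/2).round(1),np.linalg.norm(a-b).round(1),np.arctan2(*(a-b)[1::-1]).round(3))
# predicted silhouette of model box
for (x,y,yaw) in((540,-345,-.45),(538,-345,-.45)):
    P=[[x,y,120]+Ro.from_euler('z',yaw).apply([sx*45,sy*12,sz*15]) for sx in(-1,1) for sy in(-1,1) for sz in(-1,1)]
    print(proj(W,P).round(0).tolist())
E
```

```text
[[596.0, -320.0, 80.0], [567.0, -407.0, 80.0], [480.0, -379.0, 80.0], [507.0, -292.0, 80.0]] stand c [ 537.5 -349.6   80. ] [np.float64(92.7), np.float64(92.2), np.float64(91.4), np.float64(91.5)]
108 210
108 288 288; 116 267 294; 124 267 295; 132 268 296; 140 269 301; 148 266 305; 156 265 305; 164 267 302; 172 274 300; 180 275 301; 188 276 302; 196 278 303; 204 279 304; [1.16287879e-01 2.67143939e+02]
135 [ 579.6 -369.3  135. ] [ 499.3 -328.6  135. ] [ 539.4 -349.   135. ] 90.0 -0.47
120 [ 579.4 -369.2  120. ] [ 495.4 -326.6  120. ] [ 537.4 -347.9  120. ] 94.2 -0.47
[[300.0, 201.0], [302.0, 210.0], [276.0, 205.0], [275.0, 213.0], [288.0, 108.0], [289.0, 108.0], [262.0, 112.0], [260.0, 112.0]]
[[301.0, 203.0], [303.0, 212.0], [277.0, 206.0], [277.0, 215.0], [289.0, 110.0], [290.0, 110.0], [263.0, 113.0], [262.0, 114.0]]
```

```bash

python3 -m creep '[{"delta_pos":[0,0,0],"rot":[0,-0.12,0],"jaw":85},{"delta_pos":[-8.6,0,4.9],"rot":[0,0,0],"jaw":85},{"delta_pos":[-8.7,0,4.9],"rot":[0,0,0],"jaw":85},{"delta_pos":[0,24,0],"rot":[0,0,0],"jaw":85},{"delta_pos":[0,24,0],"rot":[0,0,0],"jaw":85},{"delta_pos":[0,24,0],"rot":[0,0,0],"jaw":85},{"delta_pos":[0,24,0],"rot":[0,0,0],"jaw":85},{"delta_pos":[0,24,0],"rot":[0,0,0],"jaw":85},{"delta_pos":[0,20,0],"rot":[0,0,0],"jaw":85},{"delta_pos":[0,10,0],"rot":[0,0,0],"jaw":85}]'
python3 - <<'E'
from h import *
s=arm.read_state(); print(s["position"].round(1),Ro.from_quat(s["ee_rot"]).as_matrix().round(3).tolist(),go(np.array([539,-349,101])-s["position"]))
W=arm.calibration("wrist"); cv2.imwrite("pics/w3.png",arm.get_image("wrist")[:,:,::-1])
E
```

```text
clock: 5.57
position: [537.7, -350.1, 163.2]
ee_rot: [0.165, 0.688, -0.687, -0.168]
contact_force: [-0.3, -0.7, -0.0]
gripper_width: 85.0
[ 537.7 -350.1  163.2] [[-0.889, -0.005, -0.458], [0.458, 0.002, -0.889], [0.005, -1.0, 0.0]] (array([-0.9, 62.1, -1.6]), array([0., 0., 0.]))
```

View pics/w3.png

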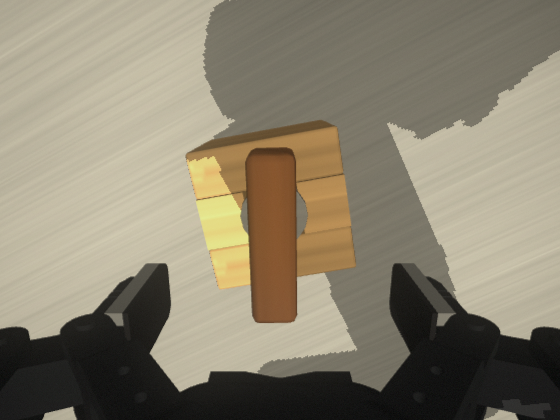

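The bar runs from about (271,150) to (274,321), slightly left of the fingers' midline (column 280), so the grasp needs about −3 mm in tool z.

```bash
python3 - <<'E'
from h import *
W=arm.calibration("wrist"); s=arm.read_state()
a,b=at_z(W,(271,149),135),at_z(W,(274,321),135); c=(a+b)/2; print(a.round(1),b.round(1),c.round(1),np.linalg.norm(a-b),np.arctan2(*(a-b)[1::-1]),go(c-s["position"]))
h=at_z(W,(274,213),86); print("collar",h.round(1))
E
python3 -m creep '[{"delta_pos":[-1,10,-2],"rot":[0,0,0],"jaw":85},{"delta_pos":[0,16,-1],"rot":[0,0,0],"jaw":85},{"delta_pos":[0,16,0],"rot":[0,0,0],"jaw":85},{"delta_pos":[0,12,0],"rot":[0,0,0],"jaw":85},{"delta_pos":[0,8,0],"rot":[0,0,0],"jaw":85},{"delta_pos":[0,0,0],"rot":[0,0,0],"jaw":85},{"delta_pos":[0,0,0],"rot":[0,0,0],"jaw":40},{"delta_pos":[0,0,0],"rot":[0,0,0],"jaw":40},{"delta_pos":[0,0,0],"rot":[0,0,0],"jaw":40},{"delta_pos":[0,0,0],"rot":[0,0,0],"jaw":40}]'
```

```text
[ 580.2 -369.6  135. ] [ 501. -330.  135.] [ 540.6 -349.8  135. ] 88.54700630237107 -0.46449532723707504 (array([-3.2, 27.1, -1.5]), array([0., 0., 0.]))
collar [ 539.7 -349.4   86. ]
clock: 6.45
position: [541.4, -348.0, 105.9]
ee_rot: [-0.166, -0.687, 0.688, 0.165]
contact_force: [0.2, 0.1, 0.7]
gripper_width: 40.3
```

```bash

python3 -m creep '[{"delta_pos":[0,2.5,1],"rot":[0,0,0],"jaw":40},{"delta_pos":[0,2.5,1],"rot":[0,0,0],"jaw":40},{"delta_pos":[0,0,0],"rot":[0,0,0],"jaw":30},{"delta_pos":[0,0,0],"rot":[0,0,0],"jaw":10},{"delta_pos":[0,0,0],"rot":[0,0,0],"jaw":10},{"delta_pos":[0,0,0],"rot":[0,0,0],"jaw":10},{"delta_pos":[0,0,0],"rot":[0,0,0],"jaw":10},{"delta_pos":[0,0,0],"rot":[0,0,0],"jaw":10},{"delta_pos":[0,0,0],"rot":[0,0,0],"jaw":10},{"delta_pos":[0,0,0],"rot":[0,0,0],"jaw":10}]'
python3 -m creep '[{"delta_pos":[0,-5,0],"rot":[0,0,0],"jaw":10},{"delta_pos":[0,-10,0],"rot":[0,0,0],"jaw":10},{"delta_pos":[0,-15,0],"rot":[0,0,0],"jaw":10},{"delta_pos":[0,-20,0],"rot":[0,0,0],"jaw":10},{"delta_pos":[0,-20,0],"rot":[0,0,0],"jaw":10},{"delta_pos":[0,-20,0],"rot":[0,0,0],"jaw":10},{"delta_pos":[0,-20,0],"rot":[0,0,0],"jaw":10},{"delta_pos":[0,-20,0],"rot":[0,0,0],"jaw":10},{"delta_pos":[0,-10,0],"rot":[0,0,0],"jaw":10},{"delta_pos":[0,0,0],"rot":[0,0,0],"jaw":10}]'
python3 - <<'E'
from h import *
s=arm.read_state(); print(s["position"].round(1),s["joints"].round(3),s["wrist_torque"].round(2),Ro.from_quat(s["ee_rot"]).as_matrix().round(3).tolist())
cv2.imwrite("pics/w4.png",arm.get_image("wrist")[:,:,::-1])
E
```

```text
clock: 7.28
position: [539.9, -349.5, 99.6]
ee_rot: [0.166, 0.687, -0.687, -0.166]
contact_force: [0.8, 0.5, -2.1]
gripper_width: 23.7
clock: 8.12
position: [541.0, -350.2, 243.5]
ee_rot: [-0.168, -0.687, 0.688, 0.163]
contact_force: [1.5, -0.6, -3.4]
gripper_width: 22.9
[ 541.  -350.2  243.5] [-3.240e-01  4.070e-01  7.400e-02  1.000e-03 -1.231e+00  1.421e+00] [-0.08 -0.06 -0.04] [[-0.89, 0.006, -0.455], [0.455, -0.003, -0.89], [-0.006, -1.0, -0.0]]
```

```bash

python3 -m creep '[{"delta_pos":[6,0,-15],"rot":[0,0,0],"jaw":10},{"delta_pos":[11,0,-28],"rot":[0,0,0],"jaw":10},{"delta_pos":[11,0,-28],"rot":[0,0,0],"jaw":10},{"delta_pos":[11,0,-28],"rot":[0,0,0],"jaw":10},{"delta_pos":[11,0,-28],"rot":[0,0,0],"jaw":10},{"delta_pos":[11,0,-28],"rot":[0,0,0],"jaw":10},{"delta_pos":[11,0,-28],"rot":[0,0,0],"jaw":10},{"delta_pos":[11,0,-28],"rot":[0,0,0],"jaw":10},{"delta_pos":[11,0,-28],"rot":[0,0,0],"jaw":10},{"delta_pos":[11,0,-28],"rot":[0,0,0],"jaw":10}]' | grep pos
python3 -m creep '[{"delta_pos":[11,0,-28],"rot":[0,0,0],"jaw":10},{"delta_pos":[11,0,-28],"rot":[0,0,0],"jaw":10},{"delta_pos":[7.4,0,-17],"rot":[0,0,0],"jaw":10},{"delta_pos":[0,0,0],"rot":[0,-0.1,0],"jaw":10},{"delta_pos":[0,0,0],"rot":[0,-0.11,0],"jaw":10},{"delta_pos":[0,0,0],"rot":[0,-0.11,0],"jaw":10},{"delta_pos":[0,0,0],"rot":[0,-0.1,0],"jaw":10},{"delta_pos":[0,0,0],"rot":[0,-0.09,0],"jaw":10},{"delta_pos":[0,0,0],"rot":[0,0,0],"jaw":10},{"delta_pos":[0,0,0],"rot":[0,0,0],"jaw":10}]'
python3 - <<'E'
from h import *
s=arm.read_state(); print(s["position"].round(1),s["joints"].round(3),s["wrist_torque"].round(2),Ro.from_quat(s["ee_rot"]).as_matrix().round(3).tolist())
a,b=arm.get_image("scene"),arm.get_image("side")
p=lambda i,u,v:cv2.resize(i[v-75:v+60,u-60:u+60],None,fx=3,fy=3,interpolation=cv2.INTER_CUBIC)
cv2.imwrite("pics/c1.png",np.hstack([p(a,274,195),p(b,277,190)])[:,:,::-1])
S,D=arm.calibration("scene"),arm.calibration("side"); t=s["position"]
for n,c,(u,v) in(("scene",S,(274,195)),("side",D,(277,190))):
    for X in([576,14,94],[t[0],t[1],t[2]-95],[t[0],t[1],t[2]+20]): print(n,((proj(c,X)[0]-[u-60,v-75])*3).round(0)+(0 if n=="scene" else np.array([360,0])))
E
```

```text
position: [566.9, -62.6, 237.9]
clock: 9.83
position: [574.3, 14.2, 238.3]
ee_rot: [0.013, -0.707, 0.707, -0.011]
contact_force: [-0.4, -0.5, -3.6]
gripper_width: 23.6
[574.3  14.2 238.3] [ 3.060e-01  2.960e-01 -1.060e-01 -1.000e-03 -1.172e+00  1.299e+00] [-0.05 -0.05  0.04] [[-0.999, -0.003, 0.035], [-0.035, -0.0, -0.999], [0.003, -1.0, 0.0]]
scene [182. 292.]
scene [182. 260.]
scene [182. 179.]
side [534. 289.]
side [533. 249.]
side [534. 147.]
```

View pics/c1.png

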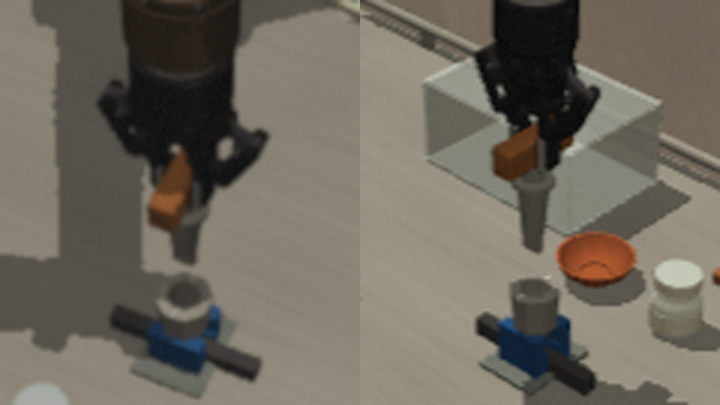

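Scene: tang at (185,262) above the bore at (184,292). Side: tang (533,249), bore (534,289). Both match the prediction, so I'll lower the perch.

```bash

python3 -m creep '[{"delta_pos":[-1,12,0],"rot":[0,0,0],"jaw":10},{"delta_pos":[0,15,0],"rot":[0,0,0],"jaw":10},{"delta_pos":[0,15,0],"rot":[0,0,0],"jaw":10},{"delta_pos":[0,10,0],"rot":[0,0,0],"jaw":10},{"delta_pos":[0,6,0],"rot":[0,0,0],"jaw":10},{"delta_pos":[0,6,0],"rot":[0,0,0],"jaw":10},{"delta_pos":[0,6,0],"rot":[0,0,0],"jaw":10},{"delta_pos":[0,6,0],"rot":[0,0,0],"jaw":10},{"delta_pos":[0,0,0],"rot":[0,0,0],"jaw":10},{"delta_pos":[0,0,0],"rot":[0,0,0],"jaw":10}]'
python3 -m creep '[{"delta_pos":[0,2,0],"rot":[0,0,0],"jaw":10},{"delta_pos":[0,2,0],"rot":[0,0,0],"jaw":10},{"delta_pos":[0,2,0],"rot":[0,0,0],"jaw":10},{"delta_pos":[0,2,0],"rot":[0,0,0],"jaw":10},{"delta_pos":[0,2,0],"rot":[0,0,0],"jaw":10},{"delta_pos":[0,2,0],"rot":[0,0,0],"jaw":10},{"delta_pos":[0,0,0],"rot":[0,0,0],"jaw":10},{"delta_pos":[0,0,0],"rot":[0,0,0],"jaw":10},{"delta_pos":[0,0,0],"rot":[0,0,0],"jaw":10},{"delta_pos":[0,0,0],"rot":[0,0,0],"jaw":10}]'
python3 -c "
from h import *
for i in range(1):
    s=arm.read_state(); print(s['position'].round(2),s['contact_force'].round(2),s['wrist_torque'].round(3))"
```

```text
clock: 10.77
position: [576.2, 14.4, 163.8]
ee_rot: [0.013, -0.707, 0.707, -0.013]
contact_force: [0.6, 0.8, -3.6]
gripper_width: 23.4
clock: 11.6
position: [576.4, 14.5, 151.9]
ee_rot: [-0.013, 0.707, -0.707, 0.013]
contact_force: [1.3, 0.6, -3.5]
gripper_width: 23.3
[576.41  14.53 151.89] [ 1.34  0.64 -3.5 ] [ 0.4   -0.461  0.031]
```

```bash

python3 -m creep '[{"delta_pos":[0,1.5,0],"rot":[0,0,0],"jaw":10},{"delta_pos":[0,1.5,0],"rot":[0,0,0],"jaw":10},{"delta_pos":[0,1.5,0],"rot":[0,0,0],"jaw":10},{"delta_pos":[0,1.5,0],"rot":[0,0,0],"jaw":10},{"delta_pos":[0,1,0],"rot":[0,0,0],"jaw":10},{"delta_pos":[0,1,0],"rot":[0,0,0],"jaw":10},{"delta_pos":[0,0.5,0],"rot":[0,0,0],"jaw":10},{"delta_pos":[0,0.5,0],"rot":[0,0,0],"jaw":10},{"delta_pos":[0,0,0],"rot":[0,0,0],"jaw":10},{"delta_pos":[0,0,0],"rot":[0,0,0],"jaw":10}]'
python3 -c "
from h import *
for i in range(1):
    s=arm.read_state(); print(s['position'].round(2),s['contact_force'].round(2),s['wrist_torque'].round(3))"
```

```text
clock: 12.43
position: [576.9, 14.7, 143.2]
ee_rot: [-0.013, 0.707, -0.707, 0.014]
contact_force: [3.5, 3.6, -0.7]
gripper_width: 23.5
[576.95  14.69 143.18] [ 3.47  3.58 -0.73] [ 1.072 -1.202  0.044]
```

```bash

python3 -m creep '[{"delta_pos":[-0.5,0,-0.5],"rot":[0,0,0],"jaw":10},{"delta_pos":[-0.5,0,-0.5],"rot":[0,0,0],"jaw":10},{"delta_pos":[0,0,0],"rot":[0,0,0],"jaw":10},{"delta_pos":[0,0,0],"rot":[0,0,0],"jaw":10},{"delta_pos":[0,0.5,0],"rot":[0,0,0],"jaw":10},{"delta_pos":[0,0.5,0],"rot":[0,0,0],"jaw":10},{"delta_pos":[0,0.5,0],"rot":[0,0,0],"jaw":10},{"delta_pos":[0,0.5,0],"rot":[0,0,0],"jaw":10},{"delta_pos":[0,0,0],"rot":[0,0,0],"jaw":10},{"delta_pos":[0,0,0],"rot":[0,0,0],"jaw":10}]'
python3 -c "
from h import *
for i in range(1):
    s=arm.read_state(); print(s['position'].round(2),s['contact_force'].round(2),s['wrist_torque'].round(3))"
```

```text
clock: 13.27
position: [577.3, 15.2, 141.5]
ee_rot: [0.013, -0.707, 0.707, -0.013]
contact_force: [1.2, -0.6, 3.1]
gripper_width: 23.2
[577.27  15.21 141.47] [ 1.16 -0.57  3.13] [ 0.019 -0.672 -0.015]
```

```bash

python3 -m creep '[{"delta_pos":[-0.4,0.3,0],"rot":[0,0,0],"jaw":10},{"delta_pos":[0,0.3,0],"rot":[0,-0.04,0],"jaw":10},{"delta_pos":[0,0,0],"rot":[0,-0.04,0],"jaw":10},{"delta_pos":[0,0,0],"rot":[0,-0.04,0],"jaw":10},{"delta_pos":[0,0,0],"rot":[0,-0.04,0],"jaw":10},{"delta_pos":[0,0,0],"rot":[0,-0.04,0],"jaw":10},{"delta_pos":[0,0,0],"rot":[0,-0.04,0],"jaw":10},{"delta_pos":[0,0,0],"rot":[0,-0.04,0],"jaw":10},{"delta_pos":[0,0,0],"rot":[0,0,0],"jaw":10},{"delta_pos":[0,0,0],"rot":[0,0,0],"jaw":10}]'
cat > st.py <<'E'
from h import *
s=arm.read_state(); M=Ro.from_quat(s["ee_rot"]).as_matrix()
print(s['position'].round(2),"F",s['contact_force'].round(2),"T",s['wrist_torque'].round(3),"baryaw",np.arctan2(-M[1,0],-M[0,0]).round(3),"tilt",M[:2,1].round(4),"j6",s["joints"][5].round(2))
E
python3 st.py
```

```text
clock: 14.1
position: [577.3, 15.6, 141.2]
ee_rot: [-0.112, 0.698, -0.698, 0.112]
contact_force: [0.7, 1.5, 6.4]
gripper_width: 23.5
[577.34  15.56 141.19] F [0.72 1.47 6.43] T [ 0.469 -0.06   0.033] baryaw 0.318 tilt [0. 0.] j6 1.58
```

```bash

python3 -m creep '[{"delta_pos":[0,0,0],"rot":[0,-0.02,0],"jaw":10},{"delta_pos":[0,0,0],"rot":[0,-0.02,0],"jaw":10},{"delta_pos":[0,0,0],"rot":[0,-0.02,0],"jaw":10},{"delta_pos":[0,0,0],"rot":[0,-0.02,0],"jaw":10},{"delta_pos":[0,0,0],"rot":[0,-0.02,0],"jaw":10},{"delta_pos":[0,0,0],"rot":[0,0,0],"jaw":10},{"delta_pos":[0,0,0],"rot":[0,0,0],"jaw":10},{"delta_pos":[0,0,0],"rot":[0,0,0],"jaw":10},{"delta_pos":[0,0,0],"rot":[0,0,0],"jaw":10},{"delta_pos":[0,0,0],"rot":[0,0,0],"jaw":10}]' >/dev/null
python3 st.py
```

```text
[577.36  15.74 141.14] F [1.06 2.24 5.57] T [ 0.614 -0.027 -0.053] baryaw 0.417 tilt [0.0001 0.0003] j6 1.68
```

```bash

python3 -m creep '[{"delta_pos":[0,0,0],"rot":[0,-0.02,0],"jaw":10},{"delta_pos":[0,0,0],"rot":[0,-0.02,0],"jaw":10},{"delta_pos":[0,0,0],"rot":[0,-0.02,0],"jaw":10},{"delta_pos":[0,0,0],"rot":[0,-0.02,0],"jaw":10},{"delta_pos":[0,0,0],"rot":[0,-0.02,0],"jaw":10},{"delta_pos":[0,0,0],"rot":[0,0,0],"jaw":10},{"delta_pos":[0,0,0],"rot":[0,0,0],"jaw":10},{"delta_pos":[0,0,0],"rot":[0,0,0],"jaw":10},{"delta_pos":[0,0,0],"rot":[0,0,0],"jaw":10},{"delta_pos":[0,0,0],"rot":[0,0,0],"jaw":10}]' >/dev/null
python3 st.py
```

```text
[577.28  15.83 140.96] F [0.53 2.63 5.34] T [ 0.695 -0.023 -0.075] baryaw 0.517 tilt [-0.0001  0.0005] j6 1.78
```

```bash

python3 -m creep '[{"delta_pos":[-0.2,0,-0.4],"rot":[0,-0.02,0],"jaw":10},{"delta_pos":[0,0,0],"rot":[0,-0.02,0],"jaw":10},{"delta_pos":[0,0,0],"rot":[0,-0.02,0],"jaw":10},{"delta_pos":[0,0,0],"rot":[0,-0.02,0],"jaw":10},{"delta_pos":[0,0,0],"rot":[0,-0.02,0],"jaw":10},{"delta_pos":[0,0,0],"rot":[0,0,0],"jaw":10},{"delta_pos":[0,0,0],"rot":[0,0,0],"jaw":10},{"delta_pos":[0,0,0],"rot":[0,0,0],"jaw":10},{"delta_pos":[0,0,0],"rot":[0,0,0],"jaw":10},{"delta_pos":[0,0,0],"rot":[0,0,0],"jaw":10}]' >/dev/null
python3 st.py
```

```text
[577.14  16.06 139.44] F [ 1.44  2.21 -2.85] T [ 0.791 -1.016  0.011] baryaw 0.617 tilt [-0.0011  0.0003] j6 1.88
```

```bash

python3 -m creep '[{"delta_pos":[0,0,0],"rot":[0,-0.02,0],"jaw":10},{"delta_pos":[0,0,0],"rot":[0,-0.02,0],"jaw":10},{"delta_pos":[0,0,0],"rot":[0,-0.02,0],"jaw":10},{"delta_pos":[0,0,0],"rot":[0,-0.02,0],"jaw":10},{"delta_pos":[0,0,0],"rot":[0,-0.02,0],"jaw":10},{"delta_pos":[0,0,0],"rot":[0,0,0],"jaw":10},{"delta_pos":[0,0,0],"rot":[0,0,0],"jaw":10},{"delta_pos":[0,0,0],"rot":[0,0,0],"jaw":10},{"delta_pos":[0,0,0],"rot":[0,0,0],"jaw":10},{"delta_pos":[0,0,0],"rot":[0,0,0],"jaw":10}]' >/dev/null
python3 st.py
```

```text
[577.47  15.86 140.21] F [ 2.09  2.48 -4.55] T [ 1.053 -0.924  0.029] baryaw 0.717 tilt [-0.  0.] j6 1.98
```

```bash

python3 -m creep '[{"delta_pos":[-0.7,0.5,0],"rot":[0,0,0],"jaw":10},{"delta_pos":[0,1,0],"rot":[0,0,0],"jaw":10},{"delta_pos":[0,1,0],"rot":[0,0,0],"jaw":10},{"delta_pos":[0,1,0],"rot":[0,0,0],"jaw":10},{"delta_pos":[0,1,0],"rot":[0,0,0],"jaw":10},{"delta_pos":[0,0.5,0],"rot":[0,0,0],"jaw":10},{"delta_pos":[0,0,0],"rot":[0,0,0],"jaw":10},{"delta_pos":[0,0,0],"rot":[0,0,0],"jaw":10},{"delta_pos":[0,0,0],"rot":[0,0,0],"jaw":10},{"delta_pos":[0,0,0],"rot":[0,0,0],"jaw":10}]' >/dev/null
python3 st.py
```

```text
[577.95  16.22 135.11] F [ 2.48  0.97 -2.93] T [ 0.289 -0.852  0.012] baryaw 0.717 tilt [-0.0002 -0.0002] j6 1.98
```

```bash

python3 -m creep '[{"delta_pos":[-0.6,0.5,0.2],"rot":[0,0,0],"jaw":10},{"delta_pos":[0,1,0],"rot":[0,0,0],"jaw":10},{"delta_pos":[0,1,0],"rot":[0,0,0],"jaw":10},{"delta_pos":[0,1,0],"rot":[0,0,0],"jaw":10},{"delta_pos":[0,1,0],"rot":[0,0,0],"jaw":10},{"delta_pos":[0,0.5,0],"rot":[0,0,0],"jaw":10},{"delta_pos":[0,0,0],"rot":[0,0,0],"jaw":10},{"delta_pos":[0,0,0],"rot":[0,0,0],"jaw":10},{"delta_pos":[0,0,0],"rot":[0,0,0],"jaw":10},{"delta_pos":[0,0,0],"rot":[0,0,0],"jaw":10}]' >/dev/null
python3 st.py
```

```text
[578.27  16.52 129.98] F [ 0.27  1.15 -3.33] T [ 0.21  -0.248 -0.008] baryaw 0.717 tilt [-0.0009 -0.0001] j6 1.98
```

```bash

python3 -m creep '[{"delta_pos":[0,0.7,0],"rot":[0,0,0],"jaw":10},{"delta_pos":[0,0.7,0],"rot":[0,0,0],"jaw":10},{"delta_pos":[0,0.7,0],"rot":[0,0,0],"jaw":10},{"delta_pos":[0,0.7,0],"rot":[0,0,0],"jaw":10},{"delta_pos":[0,0.4,0],"rot":[0,0,0],"jaw":10},{"delta_pos":[0,0,0],"rot":[0,0,0],"jaw":10},{"delta_pos":[0,0,0],"rot":[0,0,0],"jaw":10},{"delta_pos":[0,0,0],"rot":[0,0,0],"jaw":10},{"delta_pos":[0,0,0],"rot":[0,0,0],"jaw":10},{"delta_pos":[0,0,0],"rot":[0,0,0],"jaw":10}]' >/dev/null
python3 st.py
```

```text
[578.49  16.63 126.93] F [-0.65  2.66 -3.03] T [0.607 0.096 0.009] baryaw 0.717 tilt [-0.0003  0.0001] j6 1.98
```

```bash

python3 -m creep '[{"delta_pos":[-0.3,0,-0.5],"rot":[0,0,0],"jaw":10},{"delta_pos":[0,0,0],"rot":[0,0,0],"jaw":10},{"delta_pos":[0,0.4,0],"rot":[0,0,0],"jaw":10},{"delta_pos":[0,0.4,0],"rot":[0,0,0],"jaw":10},{"delta_pos":[0,0.4,0],"rot":[0,0,0],"jaw":10},{"delta_pos":[0,0.4,0],"rot":[0,0,0],"jaw":10},{"delta_pos":[0,0.3,0],"rot":[0,0,0],"jaw":10},{"delta_pos":[0,0,0],"rot":[0,0,0],"jaw":10},{"delta_pos":[0,0,0],"rot":[0,0,0],"jaw":10},{"delta_pos":[0,0,0],"rot":[0,0,0],"jaw":10}]' >/dev/null
python3 st.py
```

```text
[578.55  16.96 125.47] F [-0.92 -0.64  0.75] T [-0.259  0.229  0.02 ] baryaw 0.717 tilt [ 0.0002 -0.0003] j6 1.98
```

```bash

python3 -m creep '[{"delta_pos":[0,0.2,0],"rot":[0,0,0],"jaw":10},{"delta_pos":[0,0.2,0],"rot":[0,0,0],"jaw":10},{"delta_pos":[0,0.2,0],"rot":[0,0,0],"jaw":10},{"delta_pos":[0,0.2,0],"rot":[0,0,0],"jaw":10},{"delta_pos":[0,0,0],"rot":[0,0,0],"jaw":10},{"delta_pos":[0,0,0],"rot":[0,0,0],"jaw":10},{"delta_pos":[0,0,0],"rot":[0,0,0],"jaw":10},{"delta_pos":[0,0,0],"rot":[0,0,0],"jaw":10},{"delta_pos":[0,0,0],"rot":[0,0,0],"jaw":10},{"delta_pos":[0,0,0],"rot":[0,0,0],"jaw":10}]' >/dev/null
python3 st.py
```

```text
[578.6   17.04 125.03] F [-2.23 -0.77  4.88] T [-0.303  0.742 -0.058] baryaw 0.718 tilt [ 0.0005 -0.0003] j6 1.98
```

```bash

python3 -m creep '[{"delta_pos":[0.3,0.2,-0.2],"rot":[0,0,0],"jaw":10},{"delta_pos":[0,0.3,0],"rot":[0,0,0],"jaw":10},{"delta_pos":[0,0.3,0],"rot":[0,0,0],"jaw":10},{"delta_pos":[0,0.3,0],"rot":[0,0,0],"jaw":10},{"delta_pos":[0,0.2,0],"rot":[0,0,0],"jaw":10},{"delta_pos":[0,0,0],"rot":[0,0,0],"jaw":10},{"delta_pos":[0,0,0],"rot":[0,0,0],"jaw":10},{"delta_pos":[0,0,0],"rot":[0,0,0],"jaw":10},{"delta_pos":[0,0,0],"rot":[0,0,0],"jaw":10},{"delta_pos":[0,0,0],"rot":[0,0,0],"jaw":10}]' >/dev/null
python3 st.py
```

```text
[578.62  17.06 124.82] F [-3.29  0.36  8.62] T [-0.206  1.205 -0.018] baryaw 0.718 tilt [ 0.0017 -0.0003] j6 1.98
```

```bash

python3 -m creep '[{"delta_pos":[0.2,0,-0.2],"rot":[0,0,0],"jaw":10},{"delta_pos":[0.3,0,-0.2],"rot":[0,0,0],"jaw":10},{"delta_pos":[0,0.2,0],"rot":[0,0,0],"jaw":10},{"delta_pos":[0,0.2,0],"rot":[0,0,0],"jaw":10},{"delta_pos":[0,0.2,0],"rot":[0,0,0],"jaw":10},{"delta_pos":[0,0.2,0],"rot":[0,0,0],"jaw":10},{"delta_pos":[0,0,0],"rot":[0,0,0],"jaw":10},{"delta_pos":[0,0,0],"rot":[0,0,0],"jaw":10},{"delta_pos":[0,0,0],"rot":[0,0,0],"jaw":10},{"delta_pos":[0,0,0],"rot":[0,0,0],"jaw":10}]' >/dev/null
python3 st.py
```

```text
[578.56  17.07 124.71] F [-3.74 -0.12 11.24] T [-0.193  1.145 -0.022] baryaw 0.718 tilt [ 0.0031 -0.0003] j6 1.98
```

```bash

python3 -m creep '[{"delta_pos":[0.2,-0.6,-0.1],"rot":[0,0,0],"jaw":10},{"delta_pos":[0,-0.6,0],"rot":[0,0,0],"jaw":10},{"delta_pos":[0,-0.6,0],"rot":[0,0,0],"jaw":10},{"delta_pos":[0,-0.2,0],"rot":[0,0,0],"jaw":10},{"delta_pos":[0,0,0],"rot":[0,0,0],"jaw":10},{"delta_pos":[0,0,0],"rot":[0,0,0],"jaw":10},{"delta_pos":[0,0,0],"rot":[0,0,0],"jaw":10},{"delta_pos":[0,0,0],"rot":[0,0,0],"jaw":10},{"delta_pos":[0,0,0],"rot":[0,0,0],"jaw":10},{"delta_pos":[0,0,0],"rot":[0,0,0],"jaw":10}]' >/dev/null
python3 st.py
```

```text
[578.35  17.05 124.76] F [ 3.53 -2.29  4.62] T [-0.901 -1.192 -0.006] baryaw 0.718 tilt [0.0025 0.0001] j6 1.98
```

```bash

python3 -m creep '[{"delta_pos":[0,-0.5,0],"rot":[0,0,0],"jaw":10},{"delta_pos":[0,0,0],"rot":[0,0,0],"jaw":28},{"delta_pos":[0,0,0],"rot":[0,0,0],"jaw":40},{"delta_pos":[0,0,0],"rot":[0,0,0],"jaw":60},{"delta_pos":[0,0,0],"rot":[0,0,0],"jaw":60},{"delta_pos":[0,0,0],"rot":[0,0,0],"jaw":60},{"delta_pos":[0,-5,0],"rot":[0,0,0],"jaw":60},{"delta_pos":[0,-10,0],"rot":[0,0,0],"jaw":60},{"delta_pos":[0,-20,0],"rot":[0,0,0],"jaw":60},{"delta_pos":[0,-20,0],"rot":[0,0,0],"jaw":60}]'
python3 -m creep '[{"delta_pos":[0,-25,0],"rot":[0,0,0],"jaw":60},{"delta_pos":[0,-25,0],"rot":[0,0,0],"jaw":60},{"delta_pos":[0,-25,0],"rot":[0,0,0],"jaw":60},{"delta_pos":[0,-25,0],"rot":[0,0,0],"jaw":60},{"delta_pos":[0,-25,0],"rot":[0,0,0],"jaw":60},{"delta_pos":[0,-15,0],"rot":[0,0,0],"jaw":60},{"delta_pos":[0,0,0],"rot":[0,0.12,0],"jaw":85},{"delta_pos":[0,0,0],"rot":[0,0.12,0],"jaw":85},{"delta_pos":[0,0,0],"rot":[0,0.12,0],"jaw":85},{"delta_pos":[0,0,0],"rot":[0,0.12,0],"jaw":85}]' |grep pos
python3 st.py; python3 - <<'E'
from h import *
a,b,w=arm.get_image("scene"),arm.get_image("side"),arm.get_image("wrist")
p=lambda i,u,v:cv2.resize(i[v-45:v+55,u-60:u+60],None,fx=3,fy=3,interpolation=cv2.INTER_CUBIC)
cv2.imwrite("pics/c2.png",np.vstack([np.hstack([p(a,274,210),p(b,277,205)])])[:,:,::-1]); cv2.imwrite("pics/w5.png",w[:,:,::-1])
E
```

```text
clock: 24.93
position: [577.0, 16.9, 180.7]
ee_rot: [-0.249, 0.662, -0.662, 0.248]
contact_force: [-0.1, 0.2, -1.1]
gripper_width: 60.1
position: [577.1, 17.0, 321.1]
[577.08  16.96 321.07] F [-0.2  -0.37 -0.55] T [-0.018 -0.007 -0.062] baryaw 0.231 tilt [0.0014 0.0005] j6 1.49
```

View pics/c2.png

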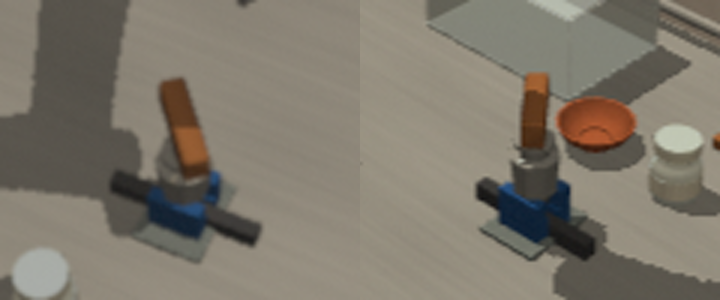

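The perch stands seated in the socket with the bar turned, in both views: scene bar from (172,82) to (195,170), side from (537,75) to (533,145). Next I'll go to the key.

```bash

python3 -m creep '[{"delta_pos":[2.7,9,-30.5],"rot":[0,0,0],"jaw":85},{"delta_pos":[2.7,9,-30.5],"rot":[0,0,0],"jaw":85},{"delta_pos":[2.7,9,-30.5],"rot":[0,0,0],"jaw":85},{"delta_pos":[2.7,9,-30.5],"rot":[0,0,0],"jaw":85},{"delta_pos":[2.7,9,-30.5],"rot":[0,0,0],"jaw":85},{"delta_pos":[2.7,9,-30.5],"rot":[0,0,0],"jaw":85},{"delta_pos":[2.7,9,-30.5],"rot":[0,0,0],"jaw":85},{"delta_pos":[2.7,9,-30.5],"rot":[0,0,0],"jaw":85},{"delta_pos":[0,0,0],"rot":[0,0.12,0],"jaw":85},{"delta_pos":[0,0,0],"rot":[0,0.12,0],"jaw":85}]' | grep pos
python3 -m creep '[{"delta_pos":[0,0,0],"rot":[0,0.12,0],"jaw":85},{"delta_pos":[0,0,0],"rot":[0,0.12,0],"jaw":85},{"delta_pos":[0,0,0],"rot":[0,0.12,0],"jaw":85},{"delta_pos":[0,0,0],"rot":[0,0.12,0],"jaw":85},{"delta_pos":[0,0,0],"rot":[0,0.12,0],"jaw":85},{"delta_pos":[0,0,0],"rot":[0,0.12,0],"jaw":85},{"delta_pos":[0,0,0],"rot":[0,0.12,0],"jaw":85},{"delta_pos":[0,0,0],"rot":[0,0.12,0],"jaw":85},{"delta_pos":[0,0,0],"rot":[0,0.12,0],"jaw":85},{"delta_pos":[0,0,0],"rot":[0,0.12,0],"jaw":85}]' | grep pos
python3 -m creep '[{"delta_pos":[0,0,0],"rot":[0,0,0],"jaw":85},{"delta_pos":[0,0,0],"rot":[0,0,0],"jaw":85},{"delta_pos":[0,0,0],"rot":[0,0,0],"jaw":85},{"delta_pos":[0,0,0],"rot":[0,0,0],"jaw":85},{"delta_pos":[0,0,0],"rot":[0,0,0],"jaw":85},{"delta_pos":[0,0,0],"rot":[0,0,0],"jaw":85},{"delta_pos":[0,0,0],"rot":[0,0,0],"jaw":85},{"delta_pos":[0,0,0],"rot":[0,0,0],"jaw":85},{"delta_pos":[0,0,0],"rot":[0,0,0],"jaw":85},{"delta_pos":[0,0,0],"rot":[0,0,0],"jaw":85}]' | grep pos
python3 st.py; python3 - <<'E'
from h import *
import pickle
s=arm.read_state(); W=arm.calibration("wrist"); im=arm.get_image("wrist")
cv2.imwrite("pics/w6.png",im[:,:,::-1]); pickle.dump((s,W),open("w6.pkl","wb"))
E
```

```text
position: [498.0, 250.6, 247.4]
position: [498.9, 249.1, 248.2]
position: [499.0, 249.1, 247.7]
[498.95 249.1  247.7 ] F [ 0.13  0.22 -0.16] T [-0.011 -0.016  0.025] baryaw -1.203 tilt [-0. -0.] j6 -0.39
```

View pics/w6.png

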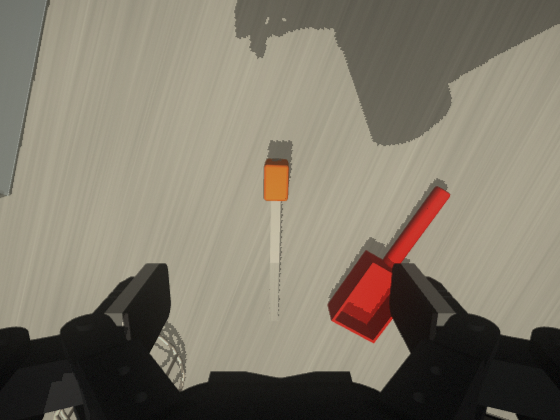

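The key's grip top spans (264–288, 167–200), and the blade runs down to the nose at (278,319). The tool is nearly parallel to the key. The scoop is at right, its nearest point around (330,310).

```bash
python3 - <<'E'
from h import *
import pickle
s,W=pickle.load(open("w6.pkl","rb")); im=cv2.imread("pics/w6.png"); hsv=cv2.cvtColor(im,cv2.COLOR_BGR2HSV)
o=(hsv[...,0]>8)&(hsv[...,0]<22)&(hsv[...,1]>180)&(hsv[...,2]>190); o[:140]=0;o[230:]=0
p=np.argwhere(o)[:,::-1]; x0,y0=p.min(0);x1,y1=p.max(0)+1; print(x0,y0,x1,y1,cv2.minAreaRect(p.astype(np.float32)))
c=np.array([at_z(W,u,42) for u in((x0,y0),(x1,y0),(x1,y1),(x0,y1))]); print(c.round(1).tolist(),[np.linalg.norm(c[i]-c[i-1]).round(1) for i in range(4)])
g=c.mean(0); n=at_z(W,(278.3,319.5),3); print("grip",g.round(1),"nose",n.round(1),np.linalg.norm((n-g)[:2]),np.arctan2(*(n-g)[1::-1]).round(3))
gb=at_z(W,(275.3,202),20);print(gb.round(1),np.arctan2(*(n-gb)[1::-1]).round(3))
t=g.copy(); t[2]=s["position"][2]; print(go(t-s["position"]))
for q in ((330,318),(375,342),(392,262),(365,250)): print("scoop",go(at_z(W,q,34)-g)[0])
E
```

```text
264 166 288 201 ((275.76507568359375, 182.84315490722656), (22.688148498535156, 34.19877624511719), 2.12109637260437)
[[515.4, 243.2, 42.0], [494.3, 235.1, 42.0], [481.9, 266.8, 42.0], [503.5, 275.1, 42.0]] [np.float64(34.1), np.float64(22.6), np.float64(34.1), np.float64(23.2)]
grip [498.8 255.1  42. ] nose [435.3 414.5   3. ] 171.5963780524264 1.95
[491.1 277.7  20. ] 1.958
(array([ 5.6, -0. , -2. ]), array([0., 0., 0.]))
scoop [150.    8.   57.9]
scoop [180.1   8.  108.7]
scoop [ 84.5   8.  119.8]
scoop [71.1  8.  91. ]
```

```bash

python3 -m creep '[{"delta_pos":[5.6,10,-2],"rot":[0,-0.014,0],"jaw":85},{"delta_pos":[0,24,0],"rot":[0,0,0],"jaw":75},{"delta_pos":[0,24,0],"rot":[0,0,0],"jaw":60},{"delta_pos":[0,24,0],"rot":[0,0,0],"jaw":60},{"delta_pos":[0,24,0],"rot":[0,0,0],"jaw":60},{"delta_pos":[0,24,0],"rot":[0,0,0],"jaw":60},{"delta_pos":[0,24,0],"rot":[0,0,0],"jaw":60},{"delta_pos":[0,20,0],"rot":[0,0,0],"jaw":60},{"delta_pos":[0,15,0],"rot":[0,0,0],"jaw":60},{"delta_pos":[0,5,0],"rot":[0,0,0],"jaw":60}]' | grep -E "pos|width"
python3 -c "
from h import *
s=arm.read_state();print(s['position'].round(1),go(np.array([498.8,255.1,8])-s['position']))"
```

```text
position: [497.1, 254.0, 50.3]
gripper_width: 59.7
[497.1 254.   50.3] (array([ 0.4, 42.3, -2.2]), array([0., 0., 0.]))
```

```bash

python3 -m creep '[{"delta_pos":[0,10,-1.5],"rot":[0,0,0],"jaw":60},{"delta_pos":[0,12,0],"rot":[0,0,0],"jaw":60},{"delta_pos":[0,10,0],"rot":[0,0,0],"jaw":60},{"delta_pos":[0,6,0],"rot":[0,0,0],"jaw":60},{"delta_pos":[0,4,0],"rot":[0,0,0],"jaw":60},{"delta_pos":[0,0,0],"rot":[0,0,0],"jaw":40},{"delta_pos":[0,0,0],"rot":[0,0,0],"jaw":40},{"delta_pos":[0,0,0],"rot":[0,0,0],"jaw":30},{"delta_pos":[0,0,0],"rot":[0,0,0],"jaw":30},{"delta_pos":[0,0,0],"rot":[0,0,0],"jaw":30}]'
python3 -m creep '[{"delta_pos":[0,0,0],"rot":[0,0,0],"jaw":25},{"delta_pos":[0,0,0],"rot":[0,0,0],"jaw":10},{"delta_pos":[0,0,0],"rot":[0,0,0],"jaw":10},{"delta_pos":[0,0,0],"rot":[0,0,0],"jaw":10},{"delta_pos":[0,0,0],"rot":[0,0,0],"jaw":10},{"delta_pos":[0,0,0],"rot":[0,0,0],"jaw":10},{"delta_pos":[0,0,0],"rot":[0,0,0],"jaw":10},{"delta_pos":[0,0,0],"rot":[0,0,0],"jaw":10},{"delta_pos":[0,0,0],"rot":[0,0,0],"jaw":10},{"delta_pos":[0,0,0],"rot":[0,0,0],"jaw":10}]'
python3 st.py
```

```text
clock: 30.13
position: [500.5, 255.8, 12.3]
ee_rot: [0.396, 0.586, -0.585, -0.396]
contact_force: [-0.1, -0.3, -0.1]
gripper_width: 30.1
clock: 30.97
position: [500.7, 255.9, 12.3]
ee_rot: [0.396, 0.586, -0.585, -0.396]
contact_force: [-0.5, -0.6, 6.4]
gripper_width: 23.2
[500.66 255.92  12.32] F [-0.51 -0.63  6.41] T [-0.104  0.129 -0.036] baryaw -1.188 tilt [0.0011 0.0007] j6 -0.38
```

```bash

python3 -m creep '[{"delta_pos":[0,-5,0],"rot":[0,0,0],"jaw":10},{"delta_pos":[0,-20,0],"rot":[0,0,0],"jaw":10},{"delta_pos":[0,-25,0],"rot":[0,0,0],"jaw":10},{"delta_pos":[0,-25,0],"rot":[0,0,0],"jaw":10},{"delta_pos":[-13.9,-15,-18.8],"rot":[0,0,0],"jaw":10},{"delta_pos":[-13.9,-5,-18.8],"rot":[0,0,0],"jaw":10},{"delta_pos":[-13.9,-5,-18.9],"rot":[0,0,0],"jaw":10},{"delta_pos":[0,0,0],"rot":[0,-0.06,0],"jaw":10},{"delta_pos":[0,0,0],"rot":[0,-0.12,0],"jaw":10},{"delta_pos":[0,0,0],"rot":[0,-0.12,0],"jaw":10}]'
python3 -m creep '[{"delta_pos":[0,0,0],"rot":[0,-0.12,0],"jaw":10},{"delta_pos":[0,0,0],"rot":[0,-0.12,0],"jaw":10},{"delta_pos":[0,0,0],"rot":[0,-0.12,0],"jaw":10},{"delta_pos":[0,0,0],"rot":[0,-0.12,0],"jaw":10},{"delta_pos":[0,0,0],"rot":[0,-0.12,0],"jaw":10},{"delta_pos":[0,0,0],"rot":[0,-0.12,0],"jaw":10},{"delta_pos":[0,0,0],"rot":[0,-0.12,0],"jaw":10},{"delta_pos":[0,0,0],"rot":[0,-0.12,0],"jaw":10},{"delta_pos":[0,0,0],"rot":[0,-0.12,0],"jaw":10},{"delta_pos":[0,0,0],"rot":[0,-0.12,0],"jaw":10}]'|grep pos
python3 -m creep '[{"delta_pos":[0,0,0],"rot":[0,-0.12,0],"jaw":10},{"delta_pos":[0,0,0],"rot":[0,-0.12,0],"jaw":10},{"delta_pos":[0,0,0],"rot":[0,-0.12,0],"jaw":10},{"delta_pos":[0,0,0],"rot":[0,-0.12,0],"jaw":10},{"delta_pos":[0,0,0],"rot":[0,-0.12,0],"jaw":10},{"delta_pos":[0,0,0],"rot":[0,-0.12,0],"jaw":10},{"delta_pos":[0,0,0],"rot":[0,-0.12,0],"jaw":10},{"delta_pos":[0,0,0],"rot":[0,-0.12,0],"jaw":10},{"delta_pos":[0,0,0],"rot":[0,-0.12,0],"jaw":10},{"delta_pos":[0,0,0],"rot":[0,-0.12,0],"jaw":10}]' |grep pos
python3 -m creep '[{"delta_pos":[0,0,0],"rot":[0,-0.06,0],"jaw":10},{"delta_pos":[0,0,0],"rot":[0,-0.039,0],"jaw":10},{"delta_pos":[0,0,0],"rot":[0,0,0],"jaw":10},{"delta_pos":[0,0,0],"rot":[0,0,0],"jaw":10},{"delta_pos":[0,0,0],"rot":[0,0,0],"jaw":10},{"delta_pos":[0,0,0],"rot":[0,0,0],"jaw":10},{"delta_pos":[0,0,0],"rot":[0,0,0],"jaw":10},{"delta_pos":[0,0,0],"rot":[0,0,0],"jaw":10},{"delta_pos":[0,0,0],"rot":[0,0,0],"jaw":10},{"delta_pos":[0,0,0],"rot":[0,0,0],"jaw":10}]'
python3 st.py; python3 - <<'E'
from h import *
import pickle
s=arm.read_state(); W=arm.calibration("wrist"); im=arm.get_image("wrist"); a=arm.get_image("scene"); 
print(go(np.array([568.7,238.3,50])-s["position"]))
b=arm.get_image("side"); u,v=300,215
cv2.imwrite("pics/w7.png",np.vstack([np.hstack([a[150:290,220:420],b[130:270,150:350]]),im[:, 80:480]])[:,:,::-1])
E
```

```text
clock: 31.8
position: [567.5, 237.1, 110.4]
ee_rot: [-0.302, -0.638, 0.64, 0.303]
contact_force: [-0.4, -0.2, -3.0]
gripper_width: 23.3
position: [567.2, 237.5, 110.5]
position: [567.1, 237.5, 110.5]
clock: 34.3
position: [568.2, 238.0, 111.7]
ee_rot: [-0.51, 0.49, -0.49, 0.51]
contact_force: [-0.4, 0.1, -1.4]
gripper_width: 23.0
[568.15 237.97 111.73] F [-0.42  0.12 -1.36] T [0.046 0.044 0.021] baryaw 1.61 tilt [0.     0.0001] j6 2.52
(array([-0.3, 61.7,  0.6]), array([0., 0., 0.]))
```

View pics/w7.png

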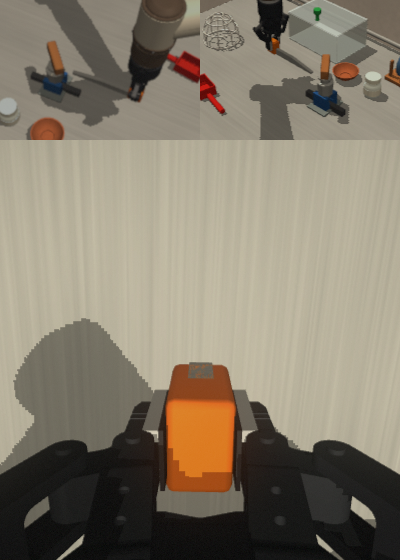

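The scene and side crops show the key held with its nose pointing at the holder's slot, and the perch still seated. The wrist part shows the grip centred between the fingers. I'll lower to just above the sill and check the nose.

```bash

python3 -m creep '[{"delta_pos":[-0.3,8,0.5],"rot":[0,0,0],"jaw":10},{"delta_pos":[0,12,0],"rot":[0,0,0],"jaw":10},{"delta_pos":[0,12,0],"rot":[0,0,0],"jaw":10},{"delta_pos":[0,12,0],"rot":[0,0,0],"jaw":10},{"delta_pos":[0,12,0],"rot":[0,0,0],"jaw":10},{"delta_pos":[0,10,0],"rot":[0,0,0],"jaw":10},{"delta_pos":[0,6,0],"rot":[0,0,0],"jaw":10},{"delta_pos":[0,0,0],"rot":[0,0,0],"jaw":10},{"delta_pos":[0,0,0],"rot":[0,0,0],"jaw":10},{"delta_pos":[0,0,0],"rot":[0,0,0],"jaw":10}]'
python3 st.py; python3 - <<'E'
from h import *
s=arm.read_state(); a=arm.get_image("scene"); b=arm.get_image("side")
M=Ro.from_quat(s["ee_rot"]).as_matrix(); d=M[:,0]; t=s["position"]
u=np.array([0.041,-1,0])
pts={"nose":t+172*d+[0,0,-9.3],"blade80":t+92*d+[0,0,7.7],"bore":[577.8,16.3,94],"sillend+":[577.8-.041*75,16.3+75,20],"sillend-":[577.8+.041*75,16.3-75,20]}
S,D=arm.calibration("scene"),arm.calibration("side")
A=[]
for n,c,im,(x,y) in(("scene",S,a,(235,190)),("side",D,b,(225,170))):
    I=cv2.resize(im[y:y+90,x:x+100],None,fx=4,fy=4,interpolation=cv2.INTER_CUBIC)
    for k,X in pts.items():
        q=((proj(c,np.array(X))[0]-[x,y])*4+1.5); print(n,k,q.round(0)); cv2.circle(I,tuple(int(v) for v in q),2,(0,255,0),-1)
    A.append(I)
cv2.imwrite("pics/c3.png",np.hstack(A)[:,:,::-1])
E
```

```text
clock: 35.28
position: [569.2, 238.6, 40.3]
ee_rot: [-0.509, 0.49, -0.49, 0.51]
contact_force: [-0.2, 0.0, -2.0]
gripper_width: 23.2
[569.17 238.57  40.32] F [-0.22  0.   -1.99] T [ 0.138 -0.031 -0.005] baryaw 1.61 tilt [0.0012 0.0006] j6 2.52
scene nose [228. 188.]
scene blade80 [338. 218.]
scene bore [161. 114.]
scene sillend+ [260. 208.]
scene sillend- [ 66. 134.]
side nose [153. 203.]
side blade80 [ 79. 144.]
side bore [202. 165.]
side sillend+ [130. 201.]
side sillend- [276. 285.]
```

View pics/c3.png

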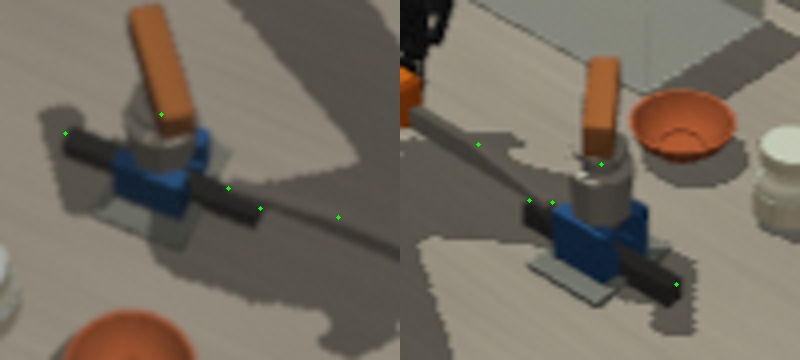

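The nose (scene (228,188), side (553,203)) sits over the near sill on the slot line, and the markers match the picture within 1–2 mm. Lowering onto the floor.

```bash

python3 -m creep '[{"delta_pos":[0,2,0],"rot":[0,0,0],"jaw":10},{"delta_pos":[0,2,0],"rot":[0,0,0],"jaw":10},{"delta_pos":[0,1.5,0],"rot":[0,0,0],"jaw":10},{"delta_pos":[0,1,0],"rot":[0,0,0],"jaw":10},{"delta_pos":[0,0,0],"rot":[0,0,0],"jaw":10},{"delta_pos":[5,0,0],"rot":[0,0,0],"jaw":10},{"delta_pos":[10,0,0],"rot":[0,0,0],"jaw":10},{"delta_pos":[5,0,0],"rot":[0,0,0],"jaw":10},{"delta_pos":[0,0,0],"rot":[0,0,0],"jaw":10},{"delta_pos":[0,0,0],"rot":[0,0,0],"jaw":10}]' >/dev/null
python3 st.py
```

```text
[569.57 217.57  33.35] F [-0.09 -0.41 -2.82] T [ 0.037 -0.037  0.028] baryaw 1.609 tilt [0.0001 0.    ] j6 2.55
```

```bash

python3 -m creep '[{"delta_pos":[4,0.3,0],"rot":[0,0,0],"jaw":10},{"delta_pos":[4,0.2,0],"rot":[0,0,0],"jaw":10},{"delta_pos":[4,0,0],"rot":[0,0,0],"jaw":10},{"delta_pos":[4,0,0],"rot":[0,0,0],"jaw":10},{"delta_pos":[4,0,0],"rot":[0,0,0],"jaw":10},{"delta_pos":[4,0,0],"rot":[0,0,0],"jaw":10},{"delta_pos":[4,0,0],"rot":[0,0,0],"jaw":10},{"delta_pos":[0,0,0],"rot":[0,0,0],"jaw":10},{"delta_pos":[0,0,0],"rot":[0,0,0],"jaw":10},{"delta_pos":[0,0,0],"rot":[0,0,0],"jaw":10}]' >/dev/null
python3 st.py
```

```text
[570.67 190.27  32.77] F [ 1.47 -0.43 -1.64] T [-0.025 -0.344  0.197] baryaw 1.61 tilt [ 0.0002 -0.0001] j6 2.59
```

```bash

python3 -m creep '[{"delta_pos":[0,0,0.4],"rot":[0,0,0],"jaw":10},{"delta_pos":[0,0,0.4],"rot":[0,0,0],"jaw":10},{"delta_pos":[3,0,0],"rot":[0,0,0],"jaw":10},{"delta_pos":[3,0,0],"rot":[0,0,0],"jaw":10},{"delta_pos":[3,0,0],"rot":[0,0,0],"jaw":10},{"delta_pos":[3,0,0],"rot":[0,0,0],"jaw":10},{"delta_pos":[3,0,0],"rot":[0,0,0],"jaw":10},{"delta_pos":[0,0,0],"rot":[0,0,0],"jaw":10},{"delta_pos":[0,0,0],"rot":[0,0,0],"jaw":10},{"delta_pos":[0,0,0],"rot":[0,0,0],"jaw":10}]' >/dev/null
python3 st.py
```

```text
[571.83 175.24  32.66] F [-0.41  0.2  -1.59] T [ 0.145 -0.047  0.   ] baryaw 1.61 tilt [-0.0003 -0.0001] j6 2.61
```

```bash

python3 -m creep '[{"delta_pos":[2,0,0],"rot":[0,0,0],"jaw":10},{"delta_pos":[2,0,0],"rot":[0,0,0],"jaw":10},{"delta_pos":[2,0,0],"rot":[0,0,0],"jaw":10},{"delta_pos":[2,0,0],"rot":[0,0,0],"jaw":10},{"delta_pos":[2,0,0],"rot":[0,0,0],"jaw":10},{"delta_pos":[2,0,0],"rot":[0,0,0],"jaw":10},{"delta_pos":[2,0,0],"rot":[0,0,0],"jaw":10},{"delta_pos":[0,0,0],"rot":[0,0,0],"jaw":10},{"delta_pos":[0,0,0],"rot":[0,0,0],"jaw":10},{"delta_pos":[0,0,0],"rot":[0,0,0],"jaw":10}]' >/dev/null
python3 st.py
```

```text
[572.94 161.7   32.84] F [ 1.02  2.99 -2.18] T [ 1.138 -0.233  0.08 ] baryaw 1.611 tilt [0.001  0.0005] j6 2.63
```

Contact with the tang has started at about 27 mm past the axis, with 3 N of resistance. Driving on.

```bash

python3 -m creep '[{"delta_pos":[1.5,0,0.3],"rot":[0,0,0],"jaw":10},{"delta_pos":[1.5,0,0],"rot":[0,0,0],"jaw":10},{"delta_pos":[1.5,0,0],"rot":[0,0,0],"jaw":10},{"delta_pos":[1.5,0,0],"rot":[0,0,0],"jaw":10},{"delta_pos":[1.5,0,0],"rot":[0,0,0],"jaw":10},{"delta_pos":[1.5,0,0],"rot":[0,0,0],"jaw":10},{"delta_pos":[0,0,0],"rot":[0,0,0],"jaw":10},{"delta_pos":[0,0,0],"rot":[0,0,0],"jaw":10},{"delta_pos":[0,0,0],"rot":[0,0,0],"jaw":10},{"delta_pos":[0,0,0],"rot":[0,0,0],"jaw":10}]' >/dev/null
python3 st.py
```

```text
[572.84 151.79  32.52] F [ 0.42 -0.19 -2.74] T [ 0.152 -0.174  0.069] baryaw 1.61 tilt [-0.001  -0.0009] j6 2.65
```

```bash

python3 -m creep '[{"delta_pos":[2.5,0,0],"rot":[0,0,0],"jaw":10},{"delta_pos":[2.5,0,0],"rot":[0,0,0],"jaw":10},{"delta_pos":[2.5,0,0],"rot":[0,0,0],"jaw":10},{"delta_pos":[2.5,0,0],"rot":[0,0,0],"jaw":10},{"delta_pos":[2.5,0,0],"rot":[0,0,0],"jaw":10},{"delta_pos":[2.5,0,0],"rot":[0,0,0],"jaw":10},{"delta_pos":[2.5,0,0],"rot":[0,0,0],"jaw":10},{"delta_pos":[0,0,0],"rot":[0,0,0],"jaw":10},{"delta_pos":[0,0,0],"rot":[0,0,0],"jaw":10},{"delta_pos":[0,0,0],"rot":[0,0,0],"jaw":10}]' >/dev/null
python3 st.py
```

```text
[573.55 134.16  32.57] F [ 0.6  -0.05 -2.63] T [ 0.057 -0.166  0.025] baryaw 1.61 tilt [-0.0009 -0.001 ] j6 2.68
```

```bash

python3 -m creep '[{"delta_pos":[2.5,0,0],"rot":[0,0,0],"jaw":10},{"delta_pos":[2.5,0,0],"rot":[0,0,0],"jaw":10},{"delta_pos":[2.5,0,0],"rot":[0,0,0],"jaw":10},{"delta_pos":[2.5,0,0],"rot":[0,0,0],"jaw":10},{"delta_pos":[2.5,0,0],"rot":[0,0,0],"jaw":10},{"delta_pos":[2.5,0,0],"rot":[0,0,0],"jaw":10},{"delta_pos":[2.5,0,0],"rot":[0,0,0],"jaw":10},{"delta_pos":[2,0,0],"rot":[0,0,0],"jaw":10},{"delta_pos":[0,0,0],"rot":[0,0,0],"jaw":10},{"delta_pos":[0,0,0],"rot":[0,0,0],"jaw":10}]' >/dev/null
python3 st.py
```

```text
[574.19 114.54  32.55] F [-0.27 -0.22 -3.42] T [ 0.061 -0.051  0.073] baryaw 1.61 tilt [-0.0012 -0.001 ] j6 2.71
```

```bash
cat > lift.py <<'E'
from h import *
c2=cv2.imread("pics/c2.png")
def cen(img):
    h=cv2.cvtColor(img,cv2.COLOR_BGR2HSV); m=((h[...,0]<14)&(h[...,1]>110)&(h[...,2]>40)).astype(np.uint8)
    n,l,st,ce=cv2.connectedComponentsWithStats(m); i=[k for k in range(1,n) if st[k,4]>150]
    return [(ce[k].round(1).tolist(),int(st[k,4]),st[k,:4].tolist()) for k in i]
for n,(x,y),o in(("scene",(214,165),0),("side",(217,160),360)):
    im=arm.get_image(n)[:,:,::-1]; cr=cv2.resize(im[y:y+100,x:x+120],None,fx=3,fy=3,interpolation=cv2.INTER_CUBIC)
    print(n,"before",cen(c2[:,o:o+360]),"now",cen(cr))
    c=arm.calibration(n); print(" 8mm lift px(x3)",((proj(c,[578,17,154])-proj(c,[578,17,146]))*3).round(1))
E
python3 lift.py
```

```text
scene before [([184.3, 128.9], 2586, [161, 80, 48, 98])] now [([182.0, 120.6], 2659, [159, 71, 47, 102]), ([296.1, 232.7], 386, [287, 213, 19, 40])]
 8mm lift px(x3) [[-0.  -5.2]]
side before [([174.6, 109.5], 1653, [162, 73, 27, 76]), ([235.6, 123.0], 3414, [196, 96, 81, 57])] now [([175.9, 103.4], 1675, [161, 66, 29, 75]), ([235.5, 123.0], 3416, [196, 96, 81, 57]), ([110.7, 153.1], 864, [96, 129, 29, 51])]
 8mm lift px(x3) [[ 0.  -6.8]]
```

The bar rose by about 7–10 mm in both cameras. Releasing the key.

```bash

python3 -m creep '[{"delta_pos":[0,0,0],"rot":[0,0,0],"jaw":28},{"delta_pos":[0,0,0],"rot":[0,0,0],"jaw":40},{"delta_pos":[0,0,0],"rot":[0,0,0],"jaw":50},{"delta_pos":[0,0,0],"rot":[0,0,0],"jaw":50},{"delta_pos":[0,0,0],"rot":[0,0,0],"jaw":50},{"delta_pos":[0,-3,0],"rot":[0,0,0],"jaw":50},{"delta_pos":[0,-8,0],"rot":[0,0,0],"jaw":50},{"delta_pos":[0,-15,0],"rot":[0,0,0],"jaw":50},{"delta_pos":[0,-20,0],"rot":[0,0,0],"jaw":50},{"delta_pos":[0,-20,0],"rot":[0,0,0],"jaw":50}]'
python3 -m creep '[{"delta_pos":[0,-25,0],"rot":[0,0,0],"jaw":50},{"delta_pos":[0,-25,0],"rot":[0,0,0],"jaw":50},{"delta_pos":[0,-25,0],"rot":[0,0,0],"jaw":50},{"delta_pos":[0,-25,0],"rot":[0,0,0],"jaw":50},{"delta_pos":[-20,-15,0],"rot":[0,0,0],"jaw":50},{"delta_pos":[-25,0,0],"rot":[0,0,0],"jaw":50},{"delta_pos":[-25,0,0],"rot":[0,0,0],"jaw":50},{"delta_pos":[-25,0,0],"rot":[0,0,0],"jaw":50},{"delta_pos":[0,0,0],"rot":[0,0,0],"jaw":50},{"delta_pos":[0,0,0],"rot":[0,0,0],"jaw":50}]'
python3 lift.py; python3 - <<'E'
from h import *
a,b=arm.get_image("scene"),arm.get_image("side")
p=lambda i,u,v:cv2.resize(i[v-50:v+65,u-65:u+65],None,fx=3,fy=3,interpolation=cv2.INTER_CUBIC)
cv2.imwrite("pics/c4.png",np.hstack([p(a,284,215),p(b,265,210)])[:,:,::-1])
S,D=arm.calibration("scene"),arm.calibration("side")
for n,c,(u,v),o in(("scene",S,(284,215),0),("side",D,(265,210),390)): print(n,((proj(c,[[578+.041*75,17-75,24],[573.9,114,41]])-[u-65,v-50])*3+[o,0]).round(0).tolist())
E
```

```text
clock: 42.15
position: [574.5, 115.3, 99.9]
ee_rot: [0.51, -0.49, 0.49, -0.51]
contact_force: [0.8, 0.7, 0.2]
gripper_width: 50.1
clock: 42.98
position: [570.6, 211.4, 214.3]
ee_rot: [-0.51, 0.489, -0.49, 0.51]
contact_force: [-0.5, 0.6, 0.7]
gripper_width: 49.9
scene before [([184.3, 128.9], 2586, [161, 80, 48, 98])] now [([181.3, 121.5], 2599, [158, 72, 47, 101]), ([280.5, 227.9], 1571, [258, 202, 49, 52])]
 8mm lift px(x3) [[-0.  -5.2]]
side before [([174.6, 109.5], 1653, [162, 73, 27, 76]), ([235.6, 123.0], 3414, [196, 96, 81, 57])] now [([176.5, 103.2], 1676, [162, 66, 29, 75]), ([235.5, 123.1], 3420, [196, 96, 81, 57]), ([103.8, 152.7], 1412, [86, 129, 38, 51])]
 8mm lift px(x3) [[ 0.  -6.8]]
scene [[97.0, 172.0], [266.0, 228.0]]
side [[671.0, 239.0], [545.0, 155.0]]
```

View pics/c4.png

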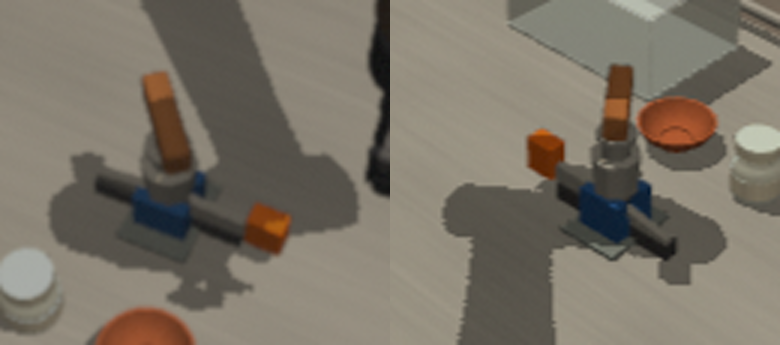

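Both views show the key through the slot: grip at (267,228) scene and (546,155) side, nose at the far sill end. The perch stands lifted with a gap under its collar, the dish has not moved and the gripper is clear.

```bash
python3 -c "
from bench import arm
print(arm.job_done())"
```

```text
the job is handed in; nothing more can be done
None
```

The perch is seated, then lifted loose again by the key. Both are left standing with the key in the slot, and the job was handed in at about 43 s of the 72 s.

- **Seating:** I stood the shank in the bore with the bar on the marks and the tang on the hidden disc. Pushing at up to about 10 N and turning anticlockwise, the tang dropped when the bar was about 0.6 rad round. I went on to 0.68 rad before pushing it down. I pressed it home at about 11 N, with side forces of up to about 4 N in the bore, which I corrected along the way. When I eased off, it stayed jammed, and then I let go.
- **Key:** It went in from the +y side (my choice) and met the tang about 27 mm past the axis, with about 3 N showing at the end of that move. The wrist force is read only at the end of each move, so I did not see the peak. The jam broke before the next reading, and I drove the nose to about 75 mm past the axis.

**Last checks:**
- The bar stands about 7–11 mm higher than when home. The side camera gives about 7.5 mm and the scene camera about 11 mm. That is loosely consistent with the expected 7–9 mm, and the scene figure is coarse.
- The key's grip and nose are where they should be, and the gripper is clear of both.
- The dish has not moved, and the jar looks the same by eye. I did not recheck the scoop, but the arm did not go near it.
- The bore found by touch was about 2–3 mm from where the camera put it.

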